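# Put the cut wax sprue bars into their trays by length

### The arm

A 6-joint arm with a two-finger parallel gripper is mounted at the origin on the work surface. World frame = base frame: x ahead of the robot, y to its left, z up, the work surface at z = 0. Lengths are in m, angles in degrees, forces in N, time in s.
With the tool pointing down it reaches from about 0.4 to 0.825 m from the base axis. Payload 7 kg.
Tool frame: the origin (TCP) lies at the very end of the fingers, on their centre line; the grasp point (between the pads) lies 19 mm behind it; x points along the fingers, y is the direction in which the jaws open and shut, and the axes are right-handed (so a half turn about x gives the same grasp; the last joint's range is limited). The gripper opens to 88 mm and grips with 3 to 60 N. Pads are 19 mm wide; open, the fingers measure 130 mm over their backs; the gripper's body (78 mm by 193 mm) begins 47 mm behind the grasp point.
Start: joints at [80.793, 20.546, 0.682, 0, -70.136, -16.507], TCP at [0.293, 0.608, 0.196] pointing down, gripper open.
Joint ranges: [-176.03, 176.03], [-82.01, 121.73], [-58.28, 71.71], [-173.87, 95.51], [-174.79, -0.11], [-173.66, 173.66]. Speed limits (degrees/s): [136.94, 136.94, 172.46, 180, 180, 180].

### API

Orientations are given as [roll, pitch, yaw] about the fixed x, y, z axes, in that order (R = Rz(yaw) Ry(pitch) Rx(roll)).
In Python, from plant import monitor, eyes, ticket gives the robot as it stands. The module is installed in compiled form; this text tells all that it offers.
- The arm moves only by the shell command python3 -m crank 'ROWS'. ROWS is JSON, a list of rows, each an object with "linear": the shift along the world's x, y, z in units of 60 mm (1.0 is 60 mm), a list of three; "rot": the turn, a rotation vector about the world's x, y, z in units of 5 degrees (1.0 is 5 degrees), a list of three; "hand": the opening, from 0 (shut) to 1 (fully open). In form: [{"linear": [tx, ty, tz], "rot": [ax, ay, az], "hand": hand}, ...]. A call has 1 to 20 rows; each row shifts and turns the pose as measured when the row begins; what a row does not reach is not made up. A row lasts 1/8 s, in which the tool goes at most 62.5 mm and 10.7 degrees, less where a joint would pass 70% of its speed; a pose out of reach is approached as far as the arm can. A call is refused whole if a number of a shift passes 1 or a number of a turn 1, either way. A call with a gripper value outside its range is refused whole. The fingers move at their own pace and stop on an object; the grip force is fixed at half the most. Time passes only in rows, so rows that do not move let the fingers close. It gives the time, the measured TCP pose, the force and the opening at its end, in the units of the state.
- monitor.get_obs(): the state, without advancing time (a new reading comes with each control period).
- eyes.snapshot(name): name is "scene" or "top" or "wrist"; returns a dict with "image" (480x640x3 uint8, red, green, blue), "depth" (480x640 float32, m along the optical axis (not along the pixel's ray), 0 where there is no reading), "K" (3x3 intrinsics, pixels), "camera_from_world" (4x4, takes a point from world to camera coordinates); the wrist camera has in their place "hand_eye" (4x4, takes a point from camera to tool coordinates, whose origin is the TCP and whose axes are the tool frame's). Camera axes: x right, y up, looking along -z (the intrinsics and any distortion apply to the point x, -y, -z); pixel columns grow to the right and rows downward; lengths in m; the calibration is good to about 2 mm. A picture is of the moment at which its call begins: read the wrist's pose just before it.
- ticket.close_job(): hands the job in, once; it reports no verdict.
The state is a dict: "clock": time; "joint_pos": joint angles; "qvel": joint speeds; "tau": joint torques, N m; "tool_pos": TCP position; "orientation": TCP orientation; "force": force on the tool from outside, world axes, zero at the start; "moment": the same for the moment, N m; "opening": finger opening in m.
Only numpy, scipy, OpenCV 4.12 (cv2) and the standard library are available. Lean on these libraries where they do the work, as an engineer would, in place of code of your own. Each camera call takes 0.05 s, during which the arm holds its last target.

### The job

Put the three green wax bars away by length: the long one in the long blue tray, the medium one in the medium tray and the short one in the short tray, each lying flat on the tray's floor inside its rim. Set them down rather than dropping them, because wax chips, and leave the red bars, the jar and the spatula where they are.

Things in the scene. Friction and masses are not known exactly. Their poses are not given: they have to be found in the camera images.
- bar_long: the long dark-green wax bar: a square bar 120 x 24 x 24 mm, 66 g (up to 30% more or less), lying flat and loose on the bench. Origin at the centre of the bar (12 mm above what it lies on); its x axis runs along its length, z up. Both ends and all sides are alike
- bar_medium: the medium dark-green wax bar: a square bar 90 x 24 x 24 mm, 49 g (up to 30% more or less), lying flat and loose on the bench. Origin at the centre of the bar (12 mm above what it lies on); its x axis runs along its length, z up. Both ends and all sides are alike
- bar_short: the short dark-green wax bar: a square bar 60 x 24 x 24 mm, 33 g (up to 30% more or less), lying flat and loose on the bench. Origin at the centre of the bar (12 mm above what it lies on); its x axis runs along its length, z up. Both ends and all sides are alike
- tray_long: the long blue plastic tray, fixed to the bench, made for the long green bar: outside 148 x 52 mm, inside 140 x 44 mm, floor 3 mm thick, walls 4 mm thick, rim 10 mm above the bench. Origin on the bench under the tray's centre; its x axis runs along its length, z up
- tray_medium: the medium blue plastic tray, fixed to the bench, made for the medium green bar: outside 118 x 52 mm, inside 110 x 44 mm, floor 3 mm thick, walls 4 mm thick, rim 10 mm above the bench. Origin on the bench under the tray's centre; its x axis runs along its length, z up
- tray_short: the short blue plastic tray, fixed to the bench, made for the short green bar: outside 88 x 52 mm, inside 80 x 44 mm, floor 3 mm thick, walls 4 mm thick, rim 10 mm above the bench. Origin on the bench under the tray's centre; its x axis runs along its length, z up
- red_a: a red hard-wax bar 90 x 24 x 24 mm, loose, not part of the job. Origin at the centre of the bar, x axis along its length, z up
- red_b: a red hard-wax bar 90 x 24 x 24 mm, loose, not part of the job. Origin at the centre of the bar, x axis along its length, z up
- jar: closed jar with a paper label and steel cap, 64 mm across and 85 mm high, standing loose at the right side of the work; not part of the job. Origin at the centre of its underside
- spatula: wax spatula about 200 mm long lying flat and loose at the left side of the work, roughly along the bench's x direction; not part of the job. Origin on the bench near the middle of the tool, x axis along it towards the blade
Things that resemble listed ones, but are neither listed nor needed, are in the scene too. What is shaped like the bar_short but purple or yellow is not meant.

How it is judged (in metres and radians):
At the end, for the whole second after the job is handed in: Each green bar lies at rest, flat on the floor of the tray of its own length, its centre within 13 mm of the tray's centre along and across the tray (anywhere inside the rim will do) and 12 to 18 mm above the tray's underside, its length within about 4 degrees of level (x of bar_long in the frame of tray_long between -0.013 and 0.013 m and y of bar_long in the frame of tray_long between -0.013 and 0.013 m and z of bar_long in the frame of tray_long between 0.012 and 0.018 m and angle between bar_long's own x axis and vertical between 1.5 and 1.64 rad and linear speed of each of bar_long, bar_medium, bar_short below 0.02 m/s and x of bar_medium in the frame of tray_medium between -0.013 and 0.013 m and y of bar_medium in the frame of tray_medium between -0.013 and 0.013 m and z of bar_medium in the frame of tray_medium between 0.012 and 0.018 m and angle between bar_medium's own x axis and vertical between 1.5 and 1.64 rad and x of bar_short in the frame of tray_short between -0.013 and 0.013 m and y of bar_short in the frame of tray_short between -0.013 and 0.013 m and z of bar_short in the frame of tray_short between 0.012 and 0.018 m and angle between bar_short's own x axis and vertical between 1.5 and 1.64 rad); the robot touches nothing.
It fails at once if a green bar is dropped or thrown (free of the fingers at more than 0.7 m/s, a fall of about 25 mm) ((linear speed of bar_long above 0.7 m/s and contact force between bar_long and the fingers below 0.05 N) or (linear speed of bar_medium above 0.7 m/s and contact force between bar_medium and the fingers below 0.05 N) or (linear speed of bar_short above 0.7 m/s and contact force between bar_short and the fingers below 0.05 N)).
It fails at once if a red bar is moved by more than 15 mm (distance of any of red_a, red_b from where it was at the start of the episode above 0.015 m).
It fails at once if the jar is moved by more than 15 mm (distance of jar from where it was at the start of the episode above 0.015 m).
It fails at once if the spatula is moved by more than 15 mm (distance of spatula from where it was at the start of the episode above 0.015 m).
It also fails if it takes over 109 s, if anything falls off the work surface, if the arm or the gripper's body presses on something with over 40 N, if the wrist force passes 120 N, or if a joint passes its speed limit or range.

## Working session

There is one attempt and no reset: what is moved stays moved. The work goes in short steps, Python scripts to look and compute and a shell command to move; the robot and the scene stay as the last step left them, time stands still between calls to the robot, and variables do not carry over. Pictures are saved under pics/ and viewed, and the job is handed in when it is done.

```bash
mkdir -p pics; python3 - <<'E'
from plant import monitor, eyes
import cv2,numpy as np
print(monitor.get_obs())
for n in ["scene","top","wrist"]:
    s=eyes.snapshot(n); cv2.imwrite(f"pics/{n}0.png",s["image"][:,:,::-1]); np.savez(f"pics/{n}0.npz",**{k:v for k,v in s.items()})
    print(n,s.keys(),s["K"], s.get("camera_from_world"),s.get("hand_eye"))
E
```

```text
{'clock': 0.0, 'joint_pos': array([ 8.07922592e+01,  2.05912589e+01,  6.32505180e-01, -2.18388743e-02,
       -7.01355099e+01, -1.65061419e+01]), 'qvel': array([-0.02234445,  0.03160067,  0.11506813, -0.05763019, -0.06904951,
        0.12609365]), 'tau': array([-1.01523074e-03, -5.82722890e+01,  2.93060213e+01,  6.99709520e+00,
        6.92052490e-03, -1.62214396e-04]), 'tool_pos': array([0.29265614, 0.60764156, 0.19550968]), 'orientation': array([  94.22115452,   89.90352593, -111.50016592]), 'force': array([-0.33651518, -0.01363949, -0.41405574]), 'moment': array([ 0.00650256, -0.01959702,  0.0325372 ]), 'opening': 0.08794494265560067}
scene dict_keys(['image', 'depth', 'K', 'camera_from_world']) [[491.64294858   0.         317.48035544]
 [  0.         491.64294858 233.05591372]
 [  0.           0.           1.        ]] [[ 0.55003701  0.83513434  0.00314848 -0.27714231]
 [-0.4513282   0.29407795  0.84250877  0.19544376]
 [ 0.70268211 -0.464832    0.53867343 -1.48151713]
 [ 0.          0.          0.          1.        ]] None
top dict_keys(['image', 'depth', 'K', 'camera_from_worl
[... 159 characters left out ...]
84e-01  4.50530294e-04  6.46363116e-03]
 [ 9.94444065e-01 -1.18215365e-02  1.04600439e-01 -4.91760396e-01]
 [-1.04587654e-01  1.69634182e-03  9.94514226e-01 -1.15164129e+00]
 [ 0.00000000e+00  0.00000000e+00  0.00000000e+00  1.00000000e+00]] None
wrist dict_keys(['image', 'depth', 'K', 'hand_eye']) [[418.09499077   0.         323.50896013]
 [  0.         418.09499077 247.26998136]
 [  0.           0.           1.        ]] None [[ 3.39794660e-04  2.60631763e-01 -9.65438226e-01 -1.87610185e-01]
 [ 9.99999078e-01 -1.35774284e-03 -1.45804917e-05  7.40959405e-04]
 [-1.31461698e-03 -9.65437331e-01 -2.60631984e-01 -6.96463432e-02]
 [ 0.00000000e+00  0.00000000e+00  0.00000000e+00  1.00000000e+00]]
```

View pics/top0.png

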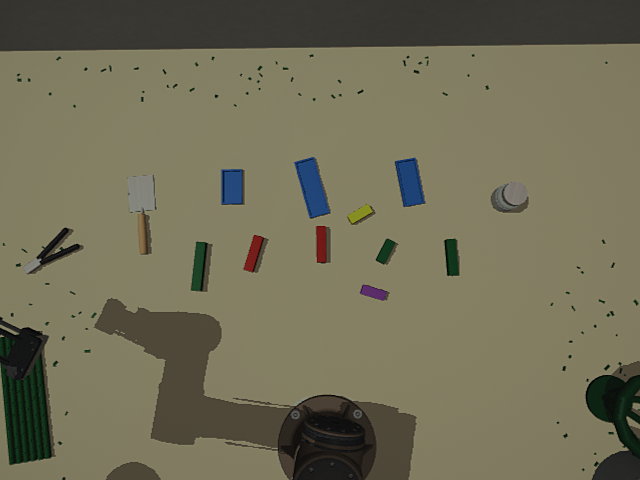

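View pics/scene0.png

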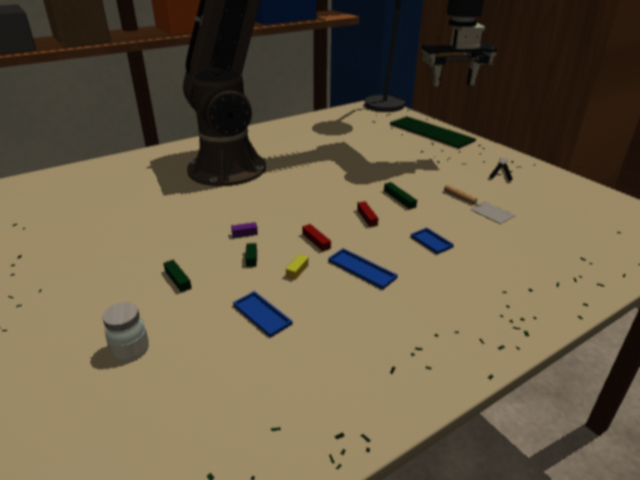

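View pics/wrist0.png

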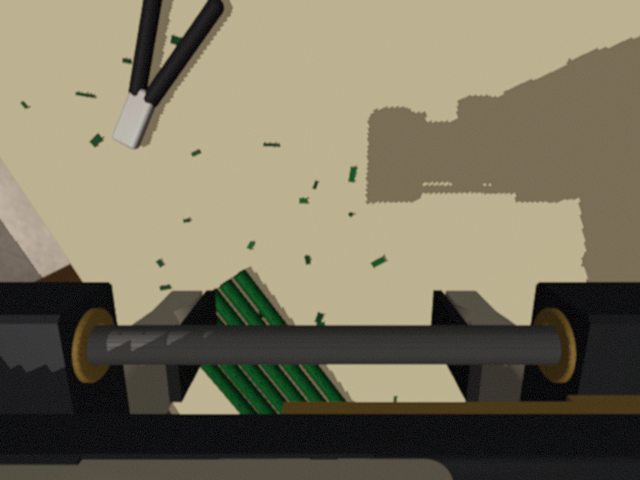

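The top view shows:
- Green bars: (200,266), (386,251) and (452,257). By length these look like long, short and medium.
- Blue trays: (232,187), (312,187) and (410,182), which look like short, long and medium.
- Red bars: (255,253) and (321,244).
- Other objects: purple (374,292), yellow (360,214), jar (510,197) and spatula (141,210).

Next I'll measure the bars and trays.

```bash
cat > h.py <<'E'
import numpy as np,cv2
def ray_plane(uv,K,T,z):
    uv=np.atleast_2d(uv).astype(float)
    d=np.c_[(uv[:,0]-K[0,2])/K[0,0],-(uv[:,1]-K[1,2])/K[1,1],-np.ones(len(uv))]
    R=T[:3,:3];c=-R.T@T[:3,3];d=d@R
    return c+d*((z-c[2])/d[:,2])[:,None]
def backproj(u,v,depth,K,T):
    z=depth[v,u];p=np.c_[(u-K[0,2])/K[0,0]*z,-(v-K[1,2])/K[1,1]*z,-z]
    return (p-T[:3,3])@T[:3,:3]
def find(s,T,quiet=False,minA=100):
    im=s["image"];hsv=cv2.cvtColor(im,cv2.COLOR_RGB2HSV);out=[]
    for name,lo,hi,zz in [("green",(40,80,15),(90,255,255),.024),("blue",(95,120,40),(125,255,255),.010),("red",(170,120,40),(180,255,255),.024)]:
        m=cv2.inRange(hsv,np.array(lo),np.array(hi))
        if name=="red": m|=cv2.inRange(hsv,np.array((0,150,40)),np.array((8,255,255)))
        n,l,st,ce=cv2.connectedComponentsWithStats(m)
        for i in range(1,n):
            if st[i,4]<minA: continue
            v,u=np.where(l==i)
            P=backproj(u,v,s["depth"],s["K"],T)
            if name!="blue":
                k=(P[:,2]>.017)&(P[:,2]<.06)
            else: k=P[:,2]>-1
            if k.sum()<minA/2: continue
            Q=ray_plane(np.c_[u,v][k],s["K"],T,zz)[:,:2] if name!="blue" else P[:,:2]
            (cx,cy),(a,b),ang=cv2.minAreaRect((Q*1000).astype(np.float32))
            if a<b:a,b,ang=b,a,ang+90
            ang=(ang+90)%180-90
            out.append((name,cx,cy,a,b,ang))
            print(name,ce[i].round(1),"n",k.sum(),"c %.1f %.1f size %.1f %.1f ang %.1f zmed %.4f"%(cx,cy,a,b,ang,np.median(P[k,2])))
    return out
E
python3 - <<'E'
from h import *
s=dict(np.load("pics/top0.npz"));find(s,s["camera_from_world"])
im=s["image"][140:320,110:540,::-1]
cv2.imwrite("pics/topcrop.png",cv2.resize(im,None,fx=1.86,fy=1.86,interpolation=cv2.INTER_CUBIC))
E
```

```text
green [385.3 250.9] n 232 c 459.4 -151.0 size 58.5 22.9 ang -27.8 zmed 0.0240
green [451.6 256.9] n 359 c 443.1 -313.3 size 88.3 25.0 ang 3.0 zmed 0.0242
green [198.2 266.1] n 472 c 428.1 304.9 size 118.6 25.8 ang -5.2 zmed 0.0242
green [ 25.9 415.5] n 169 c 91.0 711.2 size 229.1 91.6 ang 9.3 zmed 0.0177
green [616.4 406.3] n 117 c 107.0 -675.0 size 104.3 96.1 ang -81.6 zmed 0.0316
blue [311.5 187.1] n 1173 c 535.5 9.4 size 329.0 57.4 ang 12.2 zmed 0.0039
blue [409.3 181.7] n 961 c 512.4 -146.9 size 398.8 113.7 ang -30.2 zmed 0.0041
blue [231.6 186.2] n 689 c 506.2 146.9 size 389.1 86.9 ang 33.8 zmed 0.0039
red [321.  243.6] n 322 c 479.5 6.0 size 86.1 19.7 ang -0.7 zmed 0.0244
red [253. 253.] n 342 c 458.5 172.3 size 88.5 23.0 ang -16.8 zmed 0.0241
```

```bash
sleep 1; ls pics
```

```text
scene0.npz
scene0.png
top0.npz
top0.png
topcrop.png
wrist0.npz
wrist0.png
```

View pics/topcrop.png

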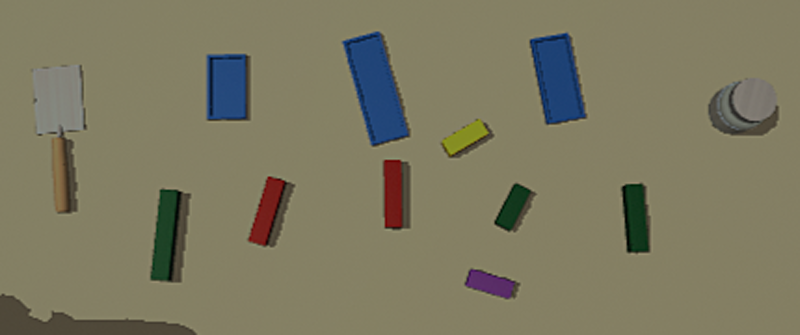

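The enlarged crop confirms the sizes:
- Long green: (165,235), 118.6 mm.
- Medium green: (636,218), 88 mm.
- Short green: (514,207), 58.5 mm.

The purple and yellow bars have a similar shape to the short one but the wrong colour. Now I'll measure the trays, leaving out the bad-depth pixels.

```bash
sed -i 's/else: k=P\[:,2\]>-1/else: k=(P[:,2]>-.01)\&(P[:,2]<.03)\&(P[:,0]>.3)/; s/ if name!="blue" else P\[:,:2\]//; s/(125,255,255),.010/(125,255,255),.008/' h.py
python3 - <<'E'
from h import *
s=dict(np.load("pics/top0.npz"));find(s,s["camera_from_world"])
from scipy.spatial.transform import Rotation as R
print(R.from_euler('xyz',[94.22115452,89.90352593,-111.50016592],degrees=True).as_matrix().round(3))
E
```

```text
green [385.3 250.9] n 232 c 459.4 -151.0 size 58.5 22.9 ang -27.8 zmed 0.0240
green [451.6 256.9] n 359 c 443.1 -313.3 size 88.3 25.0 ang 3.0 zmed 0.0242
green [198.2 266.1] n 472 c 428.1 304.9 size 118.6 25.8 ang -5.2 zmed 0.0242
green [ 25.9 415.5] n 169 c 91.0 711.2 size 229.1 91.6 ang 9.3 zmed 0.0177
green [616.4 406.3] n 117 c 107.0 -675.0 size 104.3 96.1 ang -81.6 zmed 0.0316
blue [311.5 187.1] n 1169 c 623.9 28.5 size 147.7 51.0 ang 15.0 zmed 0.0039
blue [409.3 181.7] n 954 c 634.6 -218.0 size 117.5 52.6 ang 9.5 zmed 0.0041
blue [231.6 186.2] n 688 c 628.6 229.4 size 87.4 47.9 ang 0.3 zmed 0.0039
red [321.  243.6] n 322 c 479.5 6.0 size 86.1 19.7 ang -0.7 zmed 0.0244
red [253. 253.] n 342 c 458.5 172.3 size 88.5 23.0 ang -16.8 zmed 0.0241
[[-0.001 -0.434 -0.901]
 [-0.002 -0.901  0.434]
 [-1.     0.002 -0.   ]]
```

Jaw yaw is 64.3° now and the long bar needs 84.8°, a turn of +20.5°. First I'll check the finger shape, because the fingers will end up close to the tray rim.

```bash
python3 - <<'E'
import cv2
im=cv2.imread("pics/scene0.png")[0:100,400:520]
cv2.imwrite("pics/grip.png",cv2.convertScaleAbs(cv2.resize(im,None,fx=5,fy=5,interpolation=cv2.INTER_CUBIC),alpha=1.5))
E
python3 -m crank '[{"linear":[0.376,-0.84,-0.1],"rot":[0,0,0.68],"hand":0.6},{"linear":[0.376,-0.84,-0.1],"rot":[0,0,0.68],"hand":0.6},{"linear":[0.376,-0.84,-0.1],"rot":[0,0,0.68],"hand":0.6},{"linear":[0.376,-0.84,-0.1],"rot":[0,0,0.68],"hand":0.6},{"linear":[0.376,-0.84,-0.1],"rot":[0,0,0.68],"hand":0.6},{"linear":[0.376,-0.84,-0.1],"rot":[0,0,0.68],"hand":0.6},{"linear":[0,0,0],"rot":[0,0,0],"hand":0.6}]'
```

```text
clock: 1.02
tool_pos: [0.4291, 0.2953, 0.1559]
orientation: [82.2, 89.7, -102.4]
force: [-0.2, 0.8, -0.4]
opening: 0.0525
```

View pics/grip.png

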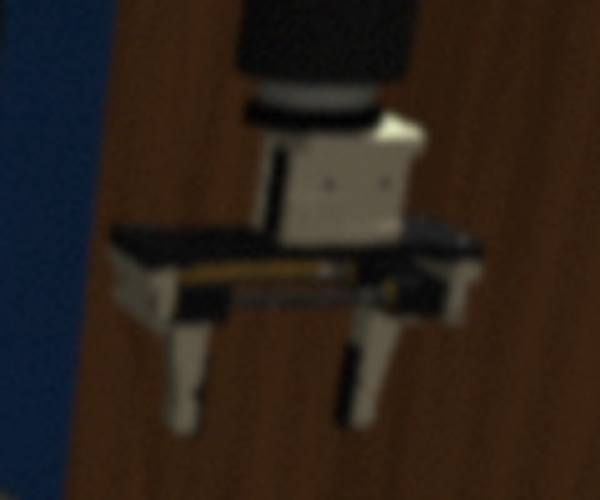

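The pads reach the fingertips and the fingers are thick. I'll grip with the TCP about 11 mm above the bar's underside so the fingers clear the rim. Next is a wrist look to refine the bar pose.

```bash
cat >> h.py <<'E'
from scipy.spatial.transform import Rotation as Rot
def state(target=None,jaw=None):
    from plant import monitor
    o=monitor.get_obs();M=Rot.from_euler('xyz',o["orientation"],degrees=True).as_matrix()
    j=np.degrees(np.arctan2(M[1,1],M[0,1]));p=o["tool_pos"]
    print("t %.2f"%o["clock"],"tcp",(p*1000).round(1),"jaw %.1f"%(j%180),"xaxis",M[:,0].round(4),"F",o["force"].round(1),"open %.4f"%o["opening"],"j6 %.1f"%o["joint_pos"][5])
    # turn that restores straight down + jaw
    if target is not None: print("  linear units",((np.array(target)/1000-p)/.06).round(2))
    want=np.radians(j if jaw is None else j+((jaw-j+90)%180-90))
    y=np.array([np.cos(want),np.sin(want),0]);x=np.array([0,0,-1.])
    W=np.c_[x,y,np.cross(x,y)]
    print("  rot units",(np.degrees(Rot.from_matrix(W@M.T).as_rotvec())/5).round(2))
    T=np.eye(4);T[:3,:3]=M;T[:3,3]=p
    return o,T
def wrist(tag,target=None,jaw=None,do=True):
    from plant import eyes
    o,T=state(target,jaw)
    s=eyes.snapshot("wrist");cv2.imwrite(f"pics/{tag}.png",s["image"][:,:,::-1])
    if do: find(s,np.linalg.inv(T@s["hand_eye"]),minA=400)
    return s,T
def top(tag):
    from plant import eyes
    s=eyes.snapshot("top");cv2.imwrite(f"pics/{tag}.png",s["image"][:,:,::-1]);find(s,s["camera_from_world"]);return s
E
python3 -c "
from h import *
wrist('w1',(428,305,60),84.8)"
```

```text
t 1.02 tcp [429.1 295.3 155.9] jaw 85.5 xaxis [-0.001  -0.0045 -1.    ] F [-0.2  0.8 -0.4] open 0.0525 j6 29.2
  linear units [-0.02  0.16 -1.6 ]
  rot units [ 0.05 -0.01 -0.13]
green [306.5 222.1] n 4264 c 429.6 307.4 size 117.5 22.6 ang -5.3 zmed 0.0234
red [474.9 171.8] n 3816 c 459.5 175.7 size 87.8 25.4 ang -17.0 zmed 0.0233
```

View pics/w1.png

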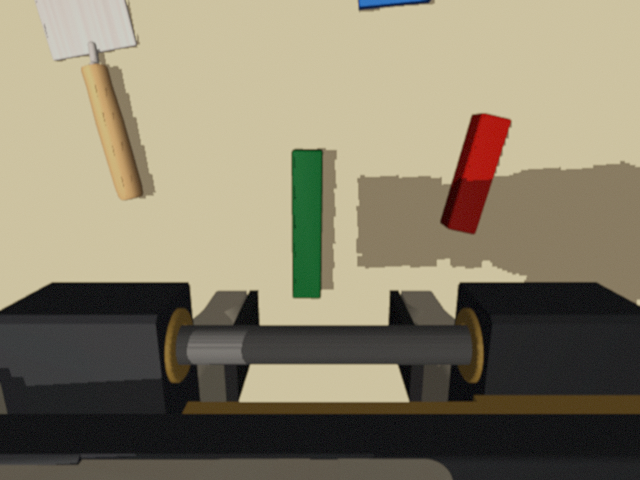

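The wrist view shows the long green bar at (307,222), clear of the red bar and the spatula, and agrees with the top view to about 2 mm. I'll take (429,306) and descend.

```bash

python3 -m crank '[{"linear":[0,0.18,-0.8],"rot":[0.05,0,-0.13],"hand":0.6},{"linear":[0,0,-0.8],"rot":[0,0,0],"hand":0.6},{"linear":[0,0,0],"rot":[0,0,0],"hand":0.6}]'; python3 -c "
from h import *
state((429,306,11),84.8)"
```

```text
clock: 1.45
tool_pos: [0.4297, 0.3111, 0.0599]
orientation: [-115.5, 89.7, 59.3]
force: [-0.4, -0.2, 0.4]
opening: 0.0524
t 1.45 tcp [429.7 311.1  59.9] jaw 84.8 xaxis [ 0.0025  0.0042 -1.    ] F [-0.4 -0.2  0.4] open 0.0524 j6 27.7
  linear units [-0.01 -0.08 -0.81]
  rot units [-0.05  0.03 -0.01]
```

```bash

python3 -m crank '[{"linear":[0,-0.08,-0.41],"rot":[-0.05,0.03,0],"hand":0.6},{"linear":[0,0,-0.38],"rot":[0,0,0],"hand":0.6},{"linear":[0,0,0],"rot":[0,0,0],"hand":0.6}]'; python3 -c "
from h import *
state((429,306,11),84.8)"
```

```text
clock: 1.82
tool_pos: [0.4318, 0.3115, 0.0169]
orientation: [-134.6, 89.7, 40.5]
force: [-0.5, 0.1, -0.3]
opening: 0.0522
t 1.82 tcp [431.8 311.5  16.9] jaw 85.1 xaxis [ 0.0045  0.0038 -1.    ] F [-0.5  0.1 -0.3] open 0.0522 j6 27.9
  linear units [-0.05 -0.09 -0.1 ]
  rot units [-0.04  0.05 -0.05]
```

```bash

python3 -m crank '[{"linear":[-0.05,-0.1,-0.05],"rot":[0,0.05,0],"hand":0.6},{"linear":[0,-0.04,-0.05],"rot":[0,0,0],"hand":0.6},{"linear":[0,0,0],"rot":[0,0,0],"hand":0.6}]'; python3 -c "
from h import *
state((429,306,11),84.8)"
```

```text
clock: 2.2
tool_pos: [0.4301, 0.3053, 0.0147]
orientation: [-107.9, 89.5, 67.3]
force: [0.7, -0.3, -0.1]
opening: 0.0526
t 2.20 tcp [430.1 305.3  14.7] jaw 85.1 xaxis [ 0.0035  0.0083 -1.    ] F [ 0.7 -0.3 -0.1] open 0.0526 j6 28.6
  linear units [-0.02  0.01 -0.06]
  rot units [-0.1   0.04 -0.07]
```

```bash

python3 -m crank '[{"linear":[0,0,-0.1],"rot":[-0.1,0.05,0],"hand":0.6},{"linear":[0,0,0],"rot":[0,0,0],"hand":0.6},{"linear":[0,0,0],"rot":[0,0,0],"hand":0.6}]'; python3 -c "
from h import *
state((429,306,11),84.8)"
```

```text
clock: 2.58
tool_pos: [0.4305, 0.3056, 0.0089]
orientation: [36.4, 90.0, -148.5]
force: [-0.5, 0.3, 0.2]
opening: 0.0528
t 2.58 tcp [430.5 305.6   8.9] jaw 85.1 xaxis [-5.e-04 -3.e-04 -1.e+00] F [-0.5  0.3  0.2] open 0.0528 j6 28.5
  linear units [-0.03  0.01  0.03]
  rot units [ 0.   -0.01 -0.06]
```

```bash

python3 -m crank '[{"linear":[0,0,0.05],"rot":[0,0,0],"hand":0.6},{"linear":[0,0,0],"rot":[0,0,0],"hand":0.15},{"linear":[0,0,0],"rot":[0,0,0],"hand":0.15},{"linear":[0,0,0],"rot":[0,0,0],"hand":0.15},{"linear":[0,0,0],"rot":[0,0,0],"hand":0.15}]'; python3 -c "
from h import *
state((429,306,11),84.8)"
```

```text
clock: 3.2
tool_pos: [0.4305, 0.3056, 0.0122]
orientation: [34.4, 90.0, -150.5]
force: [-0.4, 0.2, 0.5]
opening: 0.0181
t 3.20 tcp [430.5 305.6  12.2] jaw 85.1 xaxis [-5.e-04 -3.e-04 -1.e+00] F [-0.4  0.2  0.5] open 0.0181 j6 28.5
  linear units [-0.02  0.01 -0.02]
  rot units [ 0.   -0.01 -0.06]
```

The opening is 18 mm, less than the bar's 24 mm, so I'll look.

```bash
python3 -c "
from h import *
wrist('w2',(429,306,11),84.8)
top('t2')
from plant import eyes
s=eyes.snapshot('scene')['image'][130:230,350:520,::-1]
cv2.imwrite('pics/s2.png',cv2.resize(s,None,fx=4.5,fy=4.5,interpolation=cv2.INTER_CUBIC))"
```

```text
t 3.20 tcp [430.5 305.6  12.2] jaw 85.1 xaxis [-5.e-04 -3.e-04 -1.e+00] F [-0.4  0.2  0.5] open 0.0181 j6 28.5
  linear units [-0.02  0.01 -0.02]
  rot units [ 0.   -0.01 -0.06]
green [319.1 239.9] n 8263 c 452.5 305.4 size 73.0 22.9 ang -5.3 zmed 0.0233
green [318.1 383. ] n 1676 c 385.5 311.3 size 22.5 19.5 ang 85.2 zmed 0.0234
red [600.2 210.3] n 9168 c 459.6 177.3 size 87.1 27.5 ang -16.4 zmed 0.0231
green [385.3 250.9] n 231 c 459.4 -151.0 size 58.5 22.9 ang -27.8 zmed 0.0244
green [451.6 256.8] n 350 c 443.0 -313.4 size 88.3 24.8 ang 2.0 zmed 0.0243
green [ 17.2 398.7] n 136 c 121.9 727.7 size 293.4 69.0 ang 7.9 zmed 0.0178
green [616.3 406.1] n 155 c 95.8 -674.9 size 98.7 84.1 ang 49.6 zmed 0.0350
blue [311.5 187.1] n 1169 c 624.0 28.5 size 147.5 51.0 ang 15.0 zmed 0.0037
blue [409.3 181.7] n 958 c 634.6 -218.0 size 117.5 52.6 ang 9.5 zmed 0.0039
blue [231.6 186.2] n 687 c 628.6 229.4 size 87.4 47.9 ang 0.3 zmed 0.0037
red [321.  243.6] n 319 c 479.5 6.0 size 86.1 19.7 ang -0.7 zmed 0.0244
red [253. 253.] n 344 c 458.5 172.2 size 88.5 23.1 ang -16.9 zmed 0.0243
```

View pics/w2.png

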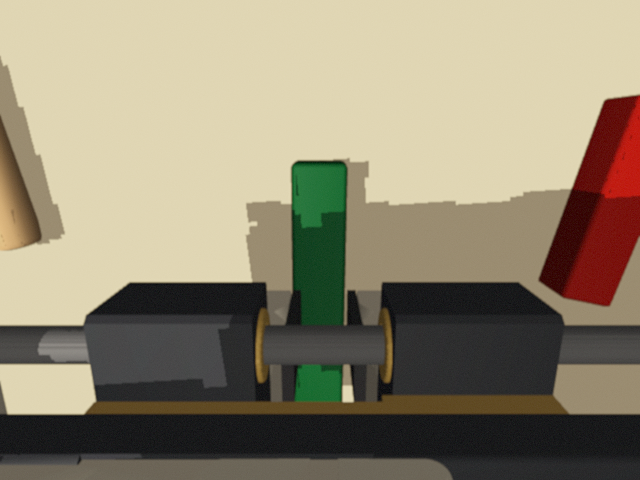

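View pics/s2.png

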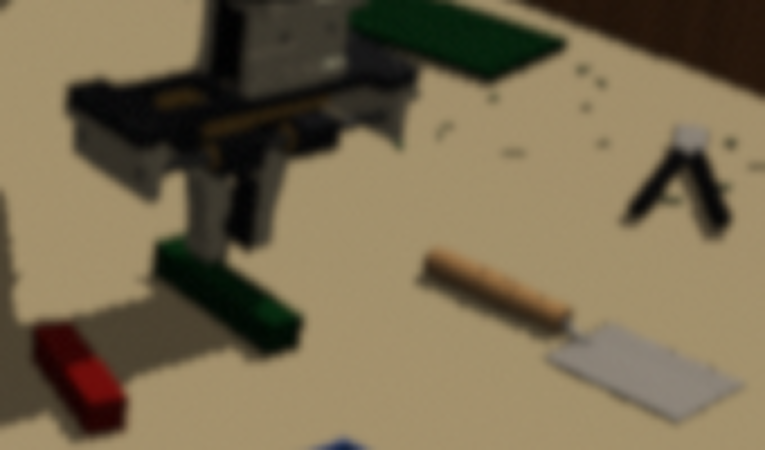

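The bar is between the pads, centred at about x=429.6. The low opening reading is either soft pads or fingers still closing. I'll close fully and check whether it holds.

```bash

python3 -m crank '[{"linear":[0,0,0],"rot":[0,0,0],"hand":0},{"linear":[0,0,0],"rot":[0,0,0],"hand":0},{"linear":[0,0,0],"rot":[0,0,0],"hand":0}]';python3 -m crank '[{"linear":[0,0,0.15],"rot":[0,0,0],"hand":0},{"linear":[0,0,0.15],"rot":[0,0,0],"hand":0},{"linear":[0,0,0],"rot":[0,0,0],"hand":0}]'; python3 -c "
from h import *
wrist('w3',(429,306,11),84.8)
from plant import eyes
s=eyes.snapshot('scene')['image'][130:230,350:520,::-1]
cv2.imwrite('pics/s3.png',cv2.resize(s,None,fx=4.5,fy=4.5,interpolation=cv2.INTER_CUBIC))"
```

```text
clock: 3.72
tool_pos: [0.4305, 0.3056, 0.0121]
orientation: [38.2, 90.0, -146.7]
force: [1.0, -1.0, -0.3]
opening: 0.0002
clock: 4.1
tool_pos: [0.4307, 0.3059, 0.0318]
orientation: [-40.6, 90.0, 134.5]
force: [-0.1, -0.8, -0.8]
opening: 0.0006
t 4.10 tcp [430.7 305.9  31.8] jaw 85.1 xaxis [-1.e-04  1.e-04 -1.e+00] F [-0.1 -0.8 -0.8] open 0.0006 j6 28.5
  linear units [-0.03  0.   -0.35]
  rot units [-0.   -0.   -0.07]
green [319.7 225.1] n 6176 c 447.9 305.8 size 81.9 23.1 ang -5.0 zmed 0.0233
red [584.6 193.3] n 9991 c 459.8 177.0 size 87.9 27.2 ang -17.0 zmed 0.0232
```

View pics/w3.png

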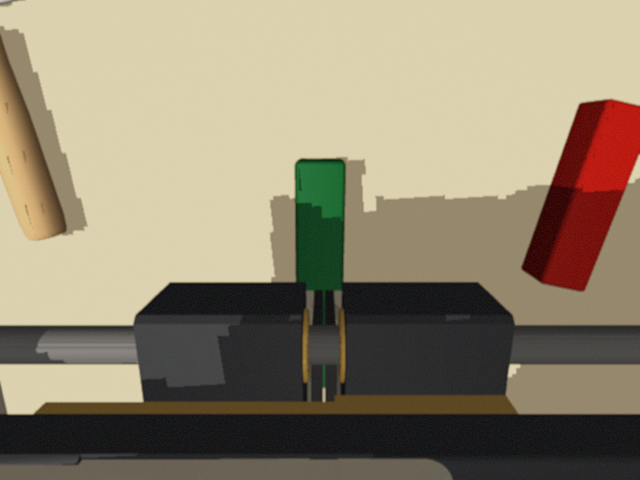

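View pics/s3.png

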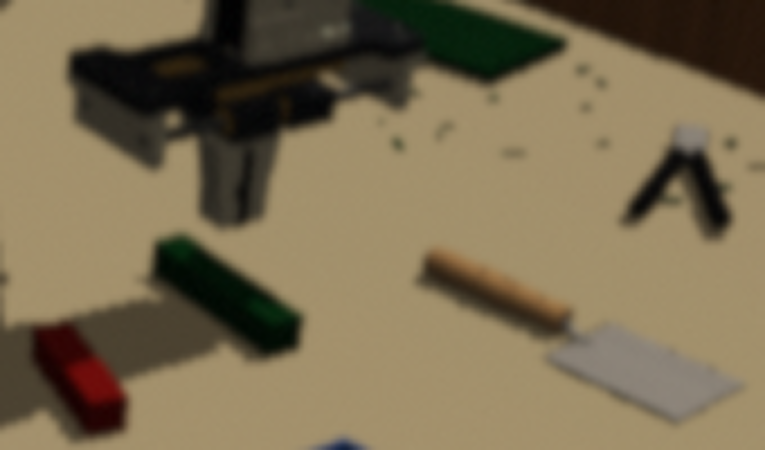

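The fingers shut completely and the bar has not moved. So they closed above it, even though the TCP reading said 12 mm. I'll check where the fingertips really are with the wrist depth and the scene view.

```bash
python3 - <<'E'
from h import *
from plant import eyes
o,T=state()
s=eyes.snapshot("wrist");H=s["hand_eye"];K=s["K"]
for u in (310,316,330,336):
    for v in range(270,320,4):
        d=s["depth"][v,u];p=np.array([(u-K[0,2])/K[0,0]*d,-(v-K[1,2])/K[1,1]*d,-d,1])
        t=H@p; w=T@t
        print(u,v,"tool",(t[:3]*1000).round(0),"world",(w[:3]*1000).round(0),s["image"][v,u])
# scene: fingertip point projected
s=eyes.snapshot("scene");c=s["camera_from_world"]@np.r_[o["tool_pos"],1];K=s["K"]
u=K[0,0]*c[0]/-c[2]+K[0,2];v=-K[1,1]*c[1]/-c[2]+K[1,2];print("tcp in scene",u,v)
im=s["image"][:,:,::-1].copy();cv2.circle(im,(int(round(u)),int(round(v))),1,(255,0,255),-1)
cv2.imwrite("pics/s4.png",cv2.resize(im[150:220,365:455],None,fx=8,fy=8,interpolation=cv2.INTER_NEAREST))
E
```

```text
t 4.20 tcp [430.3 305.4  31.1] jaw 85.1 xaxis [-9.e-04 -8.e-04 -1.e+00] F [-0.2  0.3  0.2] open 0.0006 j6 28.5
  rot units [ 0.01 -0.01  0.  ]
310 270 tool [ 9. -6. -5.] world [436. 311.  22.] [19 65 33]
310 274 tool [ 7. -6. -3.] world [434. 311.  24.] [17 64 33]
310 278 tool [ 8. -6. -1.] world [432. 311.  23.] [10 61 28]
310 282 tool [ 8. -6.  1.] world [430. 312.  23.] [25 66 35]
310 286 tool [ 8. -6.  3.] world [428. 312.  23.] [13 63 28]
310 290 tool [ 7. -6.  5.] world [426. 312.  24.] [74 82 63]
310 294 tool [-38.  -5. -10.] world [441. 309.  69.] [105  97  84]
310 298 tool [-42.  -4. -10.] world [441. 309.  73.] [105  97  83]
310 302 tool [-46.  -4. -10.] world [441. 309.  77.] [105  97  84]
310 306 tool [-49.  -4. -10.] world [441. 309.  80.] [105  96  84]
310 310 tool [-49.  -4.  -9.] world [439. 309.  80.] [103  96  81]
310 314 tool [-48.  -4.  -7.] world [437. 309.  79.] [105  97  82]
310 318 tool [-49.  -4.  -6.] world [436. 309.  80.] [104  97  82]
316 270 tool [ 8. -3. -5.] world [436. 308.  23.] [25 68 32]
316 274 tool [ 8. -3. -3.] world [434. 308.  23.] [25 67 35]

[... 1667 characters left out ...]
.  24.] [24 68 36]
336 282 tool [8. 7. 1.] world [429. 299.  23.] [18 65 33]
336 286 tool [8. 7. 3.] world [426. 299.  23.] [20 65 33]
336 290 tool [7. 7. 5.] world [425. 299.  24.] [73 81 63]
336 294 tool [-38.   5. -11.] world [441. 299.  69.] [106  98  84]
336 298 tool [-42.   5. -11.] world [440. 299.  73.] [105  99  84]
336 302 tool [-45.   5. -10.] world [440. 299.  76.] [106  98  84]
336 306 tool [-48.   5. -10.] world [440. 300.  79.] [81 76 66]
336 310 tool [-47.   5.  -8.] world [438. 300.  78.] [83 79 68]
336 314 tool [-48.   5.  -7.] world [437. 300.  79.] [84 80 70]
336 318 tool [-48.   5.  -5.] world [435. 300.  79.] [87 81 70]
tcp in scene 398.40513346758087 188.88015941719138
```

View pics/s4.png

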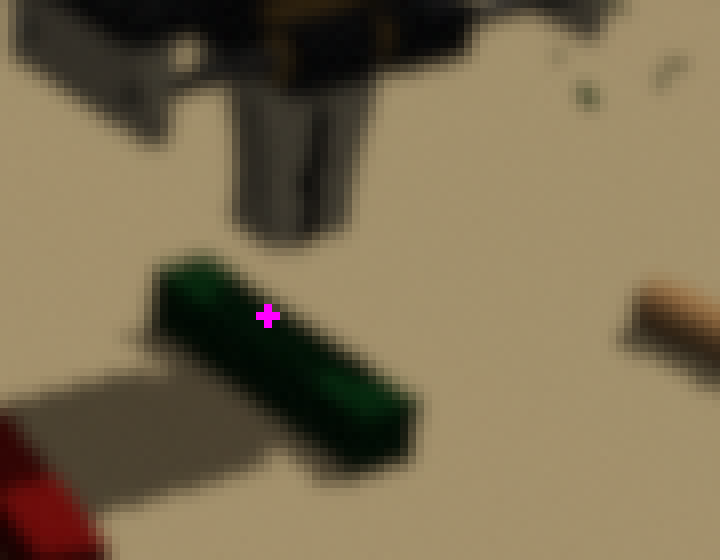

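The wrist depth shows the finger faces ending about 28 mm short of the reported TCP, and the scene view agrees (the projected TCP at (398,189) lies well below the visible tips). The stated tool length is therefore wrong. From here I'll use tip z = TCP z + 28 mm, which puts the gripping TCP height at about z = -18 mm. I'll open the fingers and check the offset while they are open.

```bash

python3 -m crank '[{"linear":[0,0,0],"rot":[0,0,0],"hand":0.6},{"linear":[0,0,0],"rot":[0,0,0],"hand":0.6},{"linear":[0,0,0],"rot":[0,0,0],"hand":0.6},{"linear":[0,0,0],"rot":[0,0,0],"hand":0.6}]'; python3 - <<'E'
from h import *
s,T=wrist('w5',(430,306,-18),84.8)
H=s["hand_eye"];K=s["K"]
for v in range(276,304,2):
    r=[]
    for u in (240,250,256,395,400,410):
        d=s["depth"][v,u];p=np.array([(u-K[0,2])/K[0,0]*d,-(v-K[1,2])/K[1,1]*d,-d,1])
        r.append((H@p*1000)[:3].round(0))
    print(v,*r)
E
```

```text
clock: 4.8
tool_pos: [0.4298, 0.3047, 0.0299]
orientation: [54.8, 89.8, -130.1]
force: [0.7, 0.5, 0.3]
opening: 0.0348
t 4.80 tcp [429.8 304.7  29.9] jaw 85.1 xaxis [-0.0022 -0.0026 -1.    ] F [0.7 0.5 0.3] open 0.0348 j6 28.5
  linear units [ 0.    0.02 -0.8 ]
  rot units [ 0.03 -0.03 -0.06]
green [316.8 240. ] n 7905 c 447.8 305.8 size 81.7 22.9 ang -5.2 zmed 0.0233
green [316.2 375.5] n 986 c 377.6 312.2 size 22.6 13.0 ang 85.1 zmed 0.0234
red [584.4 191.9] n 10170 c 459.7 177.1 size 88.2 27.3 ang -17.1 zmed 0.0232
276 [ 31. -45.   6.] [ 31. -40.   6.] [ 30. -37.   6.] [31. 40.  6.] [30. 43.  6.] [31. 48.  6.]
278 [ 30. -45.   7.] [ 29. -40.   7.] [ 31. -37.   7.] [-188.    1.  -69.] [32. 43.  7.] [31. 48.  7.]
280 [ 30. -45.   8.] [ 30. -40.   8.] [ 31. -37.   8.] [31. 40.  8.] [30. 43.  8.] [31. 48.  8.]
282 [ 31. -46.  10.] [ 31. -40.  10.] [ 31. -37.   9.] [31. 40.  9.] [31. 43.  9.] [31. 48.  9.]
284 [ 30. -46.  10.] [ 30. -40.  10.] [ 30. -37.  10.] [31. 40. 11.] [31. 43. 11.] [30. 48. 10.]
286 [ 30. -46.  12.] [ 31. -40.  12.] [ 29. -37.  11.] [31. 40. 12.] [31. 43. 12.] [32. 49. 12.]
288 [ 30. -46.  13.] [ 31. -40.  13.] [ 31. -37.  13.] [30. 40. 13.] [30. 43. 13.] [31. 49. 13.]
290 [ 30. -46.  14.] [ 30. -40.  14.] [ 31. -37.  14.] [31. 40. 14.] [31. 43. 14.] [31. 49. 14.]
292 [-36. -32. -10.] [-36. -28. -10.] [-35. -26. -10.] [-36.  28. -11.] [-35.  30. -10.] [31. 49. 15.]
294 [-39. -31. -11.] [-39. -27. -11.] [-39. -25. -11.] [-37.  28. -10.] [-38.  30. -11.] [-37.  34. -10.]
296 [-39. -31. -10.] [-40. -27. -10.] [-41. -25. -11.] [-40.  28. -11.] [-40.  29. -11.] [-41.  33. -11.]
298 [-41. -31. -10.] [-43. -27. -11.] [-41. -25. -10.] [-42.  27. -11.] [-42.  29. -10.] [-42.  33. -11.]
300 [-44. -30. -11.] [-44. -26. -10.] [-44. -24. -11.] [-44.  27. -11.] [-44.  29. -11.] [-44.  32. -11.]
302 [-46. -30. -10.] [-46. -26. -11.] [-45. -24. -10.] [-46.  27. -10.] [-45.  29. -10.] [-45.  32. -10.]
```

View pics/w5.png

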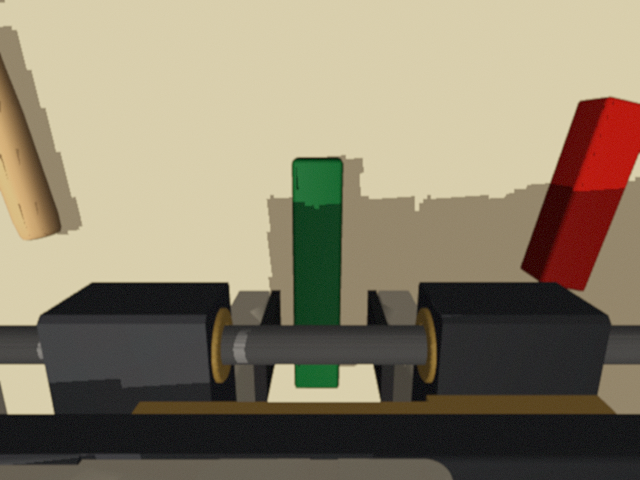

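The open fingers also end about 28–35 mm short of the reported TCP. The bar at (317,270) lies centrally between the jaws. I'll descend to TCP z of about -19 and watch the force.

```bash

python3 -m crank '[{"linear":[0,0.02,0],"rot":[0,0,0],"hand":0.6},{"linear":[0,0,0],"rot":[0,0,0],"hand":0.6},{"linear":[0,0,-0.3],"rot":[0,0,0],"hand":0.6},{"linear":[0,0,-0.3],"rot":[0,0,0],"hand":0.6},{"linear":[0,0,0],"rot":[0,0,0],"hand":0.6}]'; python3 -c "
from h import *
state((430,306,-19),84.8)"
```

```text
clock: 5.48
tool_pos: [0.4302, 0.3065, -0.0063]
orientation: [53.9, 89.9, -130.9]
force: [-0.8, -0.2, 0.2]
opening: 0.0526
t 5.47 tcp [430.2 306.5  -6.3] jaw 85.1 xaxis [-0.0014 -0.0016 -1.    ] F [-0.8 -0.2  0.2] open 0.0526 j6 28.4
  linear units [-0.   -0.01 -0.21]
  rot units [ 0.02 -0.02 -0.07]
```

```bash

python3 -m crank '[{"linear":[0,0,-0.13],"rot":[0,0,0],"hand":0.6},{"linear":[0,0,-0.1],"rot":[0,0,0],"hand":0.6},{"linear":[0,0,0],"rot":[0,0,0],"hand":0.6},{"linear":[0,0,0],"rot":[0,0,0],"hand":0.6}]'; python3 -c "
from h import *
wrist('w6',(430,306,-19),84.8)"
```

```text
clock: 5.98
tool_pos: [0.4309, 0.3074, -0.0195]
orientation: [93.6, 90.0, -91.3]
force: [-0.6, -0.0, 0.5]
opening: 0.0528
t 5.97 tcp [430.9 307.4 -19.5] jaw 85.1 xaxis [-0. -0. -1.] F [-0.6 -0.   0.5] open 0.0528 j6 28.4
  linear units [-0.01 -0.02  0.01]
  rot units [ 0.   -0.   -0.07]
green [322.5 244.4] n 9948 c 460.3 304.7 size 57.8 23.0 ang -5.2 zmed 0.0233
green [321.7 382.4] n 2086 c 406.4 309.6 size 22.8 16.0 ang 85.2 zmed 0.0234
red [622.9 246.1] n 912 c 443.2 195.2 size 28.7 8.3 ang 6.3 zmed 0.0211
```

View pics/w6.png

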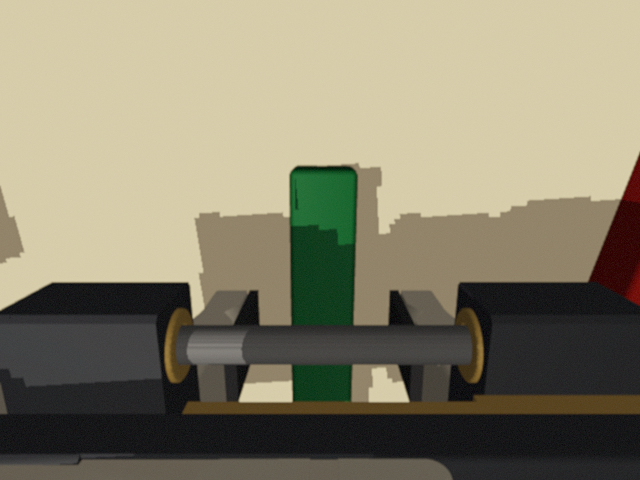

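No contact force, and the bar is centred between the jaws. Closing.

```bash

python3 -m crank '[{"linear":[0,0,0],"rot":[0,0,0],"hand":0},{"linear":[0,0,0],"rot":[0,0,0],"hand":0},{"linear":[0,0,0],"rot":[0,0,0],"hand":0},{"linear":[0,0,0],"rot":[0,0,0],"hand":0},{"linear":[0,0,0],"rot":[0,0,0],"hand":0},{"linear":[0,0,0],"rot":[0,0,0],"hand":0}]'; python3 -c "
from h import *
state((430,306,-19),84.8)"
```

```text
clock: 6.78
tool_pos: [0.4311, 0.3077, -0.019]
orientation: [-119.3, 89.9, 55.9]
force: [-0.2, -0.2, 0.0]
opening: 0.0235
t 6.78 tcp [431.1 307.7 -19. ] jaw 85.1 xaxis [ 5.e-04  8.e-04 -1.e+00] F [-0.2 -0.2  0. ] open 0.0235 j6 28.4
  linear units [-0.02 -0.03 -0.  ]
  rot units [-0.01  0.01 -0.07]
```

Gripped at 23.5 mm. Now I'll lift and verify.

```bash

python3 -m crank '[{"linear":[0,0,0.2],"rot":[0,0,0],"hand":0},{"linear":[0,0,0.4],"rot":[0,0,0],"hand":0},{"linear":[0,0,0.4],"rot":[0,0,0],"hand":0},{"linear":[0,0,0.2],"rot":[0,0,0],"hand":0},{"linear":[0,0,0],"rot":[0,0,0],"hand":0}]'; python3 -c "
from h import *
wrist('w7',(624,28.5,60),105)"
```

```text
clock: 7.4
tool_pos: [0.4309, 0.3074, 0.0572]
orientation: [-124.1, 89.9, 51.1]
force: [1.0, 0.7, -0.1]
opening: 0.0237
t 7.40 tcp [430.9 307.4  57.2] jaw 85.2 xaxis [ 8.e-04  9.e-04 -1.e+00] F [ 1.   0.7 -0.1] open 0.0237 j6 28.4
  linear units [ 3.22 -4.65  0.05]
  rot units [-0.01  0.01  3.97]
red [561.1 186.3] n 8108 c 459.7 176.6 size 87.9 26.5 ang -16.6 zmed 0.0232
```

View pics/w7.png

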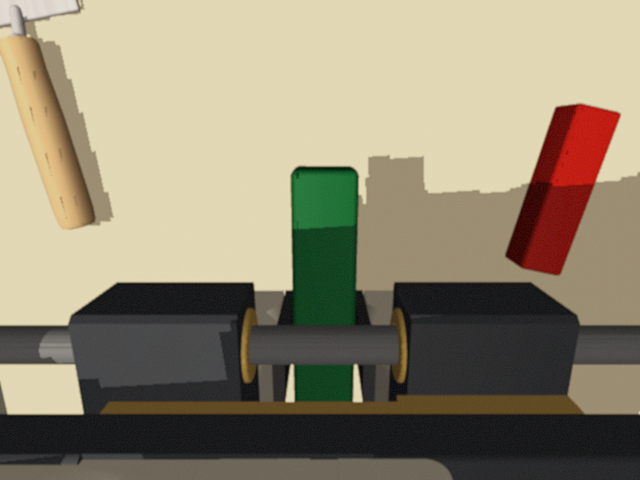

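The bar is held level. Moving to the long tray.

```bash

python3 -m crank '[{"linear":[0.3,-0.4,0.02],"rot":[0,0,0.4],"hand":0},{"linear":[0.53,-0.77,0.02],"rot":[0,0,0.66],"hand":0},{"linear":[0.53,-0.77,0.02],"rot":[0,0,0.66],"hand":0},{"linear":[0.53,-0.77,0],"rot":[0,0,0.66],"hand":0},{"linear":[0.53,-0.77,0],"rot":[0,0,0.66],"hand":0},{"linear":[0.5,-0.75,0],"rot":[0,0,0.66],"hand":0},{"linear":[0.3,-0.42,0],"rot":[0,0,0.3],"hand":0},{"linear":[0,0,0],"rot":[0,0,0],"hand":0},{"linear":[0,0,0],"rot":[0,0,0],"hand":0}]'; python3 -c "
from h import *
wrist('w8',(624,28.5,60),105)"
```

```text
clock: 8.57
tool_pos: [0.6236, 0.0171, 0.0496]
orientation: [10.4, 89.2, -153.7]
force: [-0.6, 0.6, -0.6]
opening: 0.0234
t 8.57 tcp [623.6  17.1  49.6] jaw 105.9 xaxis [-0.0125 -0.0062 -0.9999] F [-0.6  0.6 -0.6] open 0.0234 j6 86.3
  linear units [0.01 0.19 0.17]
  rot units [ 0.07 -0.14 -0.18]
blue [289.4 181.9] n 8946 c 648.4 35.6 size 97.6 51.5 ang 15.0 zmed 0.0027
blue [632.5 395.3] n 583 c 592.5 -192.8 size 35.2 11.9 ang 27.7 zmed 0.0049
red [ 36.4 393.2] n 1237 c 495.5 160.5 size 27.0 24.4 ang -17.7 zmed 0.0230
```

View pics/w8.png

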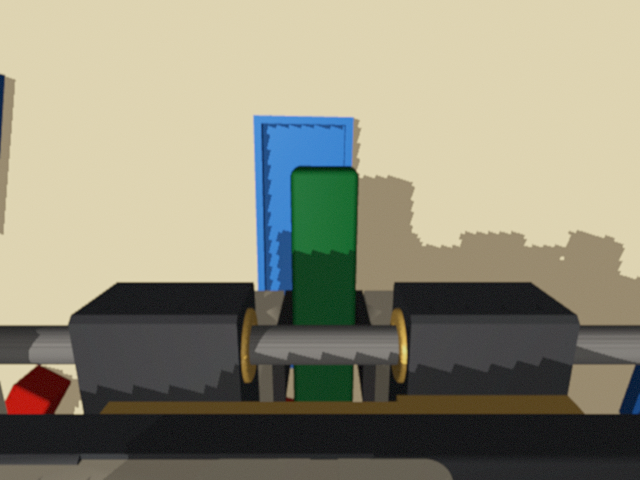

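The wrist view puts the tray centre at (624,29), matching the top view. Aligning above it.

```bash

python3 -m crank '[{"linear":[0.03,0.2,0],"rot":[0.07,-0.14,-0.18],"hand":0},{"linear":[0,0,0],"rot":[0,0,0],"hand":0},{"linear":[0,0,0],"rot":[0,0,0],"hand":0}]'; python3 -c "
from h import *
state((625.4,29.2,-16),105)"
```

```text
clock: 9.0
tool_pos: [0.6246, 0.0327, 0.0498]
orientation: [-147.2, 89.9, 48.0]
force: [0.4, 0.5, -0.1]
opening: 0.0234
t 9.00 tcp [624.6  32.7  49.8] jaw 105.1 xaxis [ 7.e-04  8.e-04 -1.e+00] F [ 0.4  0.5 -0.1] open 0.0234 j6 84.3
  linear units [ 0.01 -0.06 -1.1 ]
  rot units [-0.01  0.01 -0.03]
```

```bash

python3 -m crank '[{"linear":[0.01,-0.08,-0.25],"rot":[0,0,0],"hand":0},{"linear":[0,0,-0.25],"rot":[0,0,0],"hand":0},{"linear":[0,0,-0.25],"rot":[0,0,0],"hand":0},{"linear":[0,0,0],"rot":[0,0,0],"hand":0},{"linear":[0,0,0],"rot":[0,0,0],"hand":0}]'; python3 -c "
from h import *
state((625.4,29.2,-16),105)"
```

```text
clock: 9.62
tool_pos: [0.6242, 0.0273, 0.0005]
orientation: [-21.3, 89.9, 173.8]
force: [-0.3, 0.0, -0.1]
opening: 0.0238
t 9.62 tcp [6.242e+02 2.730e+01 5.000e-01] jaw 105.1 xaxis [-1.3e-03  1.0e-04 -1.0e+00] F [-0.3  0.  -0.1] open 0.0238 j6 84.8
  linear units [ 0.02  0.03 -0.27]
  rot units [-0.   -0.01 -0.03]
```

```bash

python3 -m crank '[{"linear":[0.02,0.03,-0.1],"rot":[0,0,0],"hand":0},{"linear":[0,0,-0.1],"rot":[0,0,0],"hand":0},{"linear":[0,0,0],"rot":[0,0,0],"hand":0},{"linear":[0,0,0],"rot":[0,0,0],"hand":0}]'; python3 -c "
from h import *
wrist('w9',(625.4,29.2,-16),105)"
```

```text
clock: 10.12
tool_pos: [0.6262, 0.0295, -0.0115]
orientation: [-132.7, 90.0, 62.5]
force: [0.3, -0.1, -0.4]
opening: 0.0236
t 10.12 tcp [626.2  29.5 -11.5] jaw 105.2 xaxis [ 3.e-04  6.e-04 -1.e+00] F [ 0.3 -0.1 -0.4] open 0.0236 j6 84.7
  linear units [-0.01 -0.01 -0.08]
  rot units [-0.01  0.   -0.03]
green [323.8 245.5] n 10047 c 652.7 36.3 size 61.3 25.6 ang 15.3 zmed 0.0307
green [323.2 382.4] n 2071 c 597.6 21.5 size 23.9 16.4 ang -74.7 zmed 0.0308
blue [321.8 194.6] n 12657 c 662.3 39.5 size 68.8 52.0 ang 14.9 zmed 0.0029
```

View pics/w9.png

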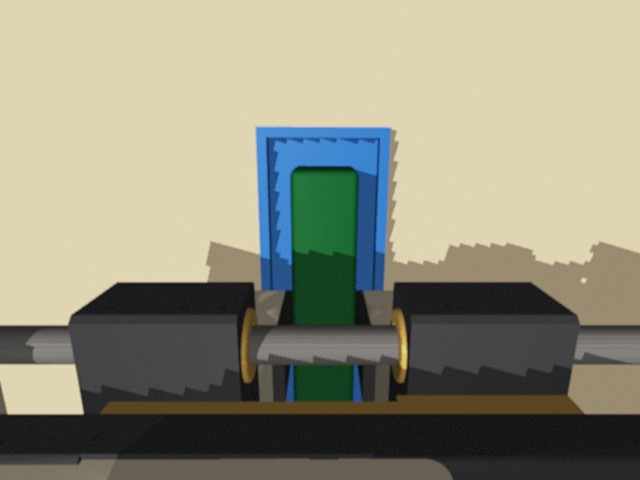

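The bar sits centred within the rim, with its top at 31 mm; it needs to be at 27 mm. Lowering another 4 mm.

```bash

python3 -m crank '[{"linear":[0,0,-0.06],"rot":[0,0,0],"hand":0},{"linear":[0,0,0],"rot":[0,0,0],"hand":0},{"linear":[0,0,0],"rot":[0,0,0],"hand":0}]'; python3 -c "
from h import *
state((625.4,29.2,-16),105)"
```

```text
clock: 10.55
tool_pos: [0.6264, 0.0295, -0.015]
orientation: [-151.4, 89.9, 43.8]
force: [1.1, -0.4, -1.1]
opening: 0.0238
t 10.55 tcp [626.4  29.5 -15. ] jaw 105.2 xaxis [ 9.e-04  8.e-04 -1.e+00] F [ 1.1 -0.4 -1.1] open 0.0238 j6 84.7
  linear units [-0.02 -0.01 -0.02]
  rot units [-0.01  0.01 -0.03]
```

```bash

python3 -m crank '[{"linear":[0,0,-0.03],"rot":[0,0,0],"hand":0},{"linear":[0,0,0],"rot":[0,0,0],"hand":0}]'; python3 -m crank '[{"linear":[0,0,0],"rot":[0,0,0],"hand":0.5},{"linear":[0,0,0],"rot":[0,0,0],"hand":0.5},{"linear":[0,0,0],"rot":[0,0,0],"hand":0.5},{"linear":[0,0,0.1],"rot":[0,0,0],"hand":0.5},{"linear":[0,0,0.3],"rot":[0,0,0],"hand":0.5},{"linear":[0,0,0.6],"rot":[0,0,0],"hand":0.5},{"linear":[0,0,0.6],"rot":[0,0,0],"hand":0.5},{"linear":[0,0,0.2],"rot":[0,0,0],"hand":0.5}]';python3 -c "
from h import *
wrist('w10',(459.4,-151,60),62.2)"
```

```text
clock: 10.8
tool_pos: [0.6267, 0.0296, -0.0158]
orientation: [-168.8, 89.9, 26.4]
force: [-0.3, -0.5, -1.0]
opening: 0.0238
clock: 11.8
tool_pos: [0.6265, 0.0293, 0.0985]
orientation: [173.7, 89.9, 8.9]
force: [-0.1, 0.2, 0.8]
opening: 0.0442
t 11.80 tcp [626.5  29.3  98.5] jaw 105.2 xaxis [ 2.e-03  3.e-04 -1.e+00] F [-0.1  0.2  0.8] open 0.0442 j6 84.7
  linear units [-2.79 -3.   -0.64]
  rot units [ 0.01  0.02 -8.6 ]
green [323.3 237.7] n 5958 c 627.6 29.3 size 113.5 23.0 ang 15.0 zmed 0.0264
blue [ 35.8 154.8] n 9774 c 628.9 225.1 size 87.8 48.9 ang 0.7 zmed 0.0028
blue [321.7 217.8] n 8425 c 630.3 30.8 size 134.8 51.4 ang 14.8 zmed 0.0029
blue [631.6 284.5] n 1151 c 653.6 -185.6 size 69.8 16.1 ang 26.3 zmed 0.0046
red [312.5 386.4] n 682 c 519.6 7.8 size 23.6 19.8 ang -89.3 zmed 0.0230
```

View pics/w10.png

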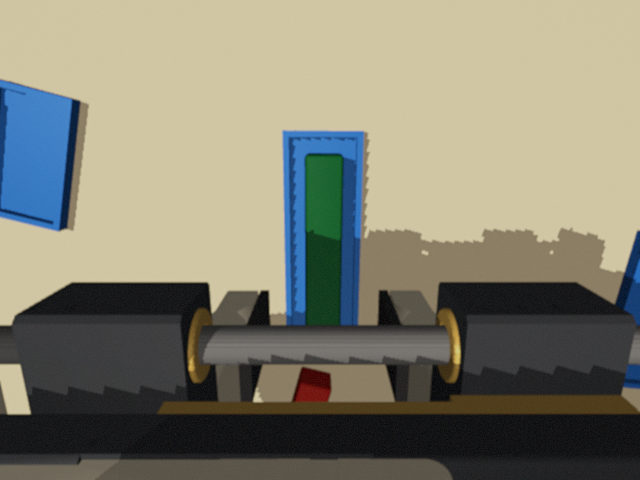

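The long bar lies flat in its tray, top at about 27 mm, at (323,238). Next is the short bar at (459,-151), jaw 62.2°.

```bash

python3 -m crank '[{"linear":[-0.2,-0.2,0],"rot":[0,0,-0.6],"hand":0.6},{"linear":[-0.33,-0.35,0],"rot":[0,0,-1],"hand":0.6},{"linear":[-0.33,-0.35,0],"rot":[0,0,-1],"hand":0.6},{"linear":[-0.33,-0.35,0],"rot":[0,0,-1],"hand":0.6},{"linear":[-0.33,-0.35,0],"rot":[0,0,-1],"hand":0.6},{"linear":[-0.33,-0.35,0],"rot":[0,0,-1],"hand":0.6},{"linear":[-0.33,-0.35,0],"rot":[0,0,-1],"hand":0.6},{"linear":[-0.33,-0.35,0],"rot":[0,0,-1],"hand":0.6},{"linear":[-0.28,-0.3,0],"rot":[0,0,-0.8],"hand":0.6},{"linear":[0,0,0],"rot":[0,0,0],"hand":0.6},{"linear":[0,0,0],"rot":[0,0,0],"hand":0.6}]'; python3 -c "
from h import *
wrist('w11',(459.4,-151,30),62.2)"
```

```text
clock: 13.22
tool_pos: [0.4492, -0.1523, 0.0962]
orientation: [21.7, 89.8, 173.5]
force: [-0.9, -0.0, -0.3]
opening: 0.0523
t 13.22 tcp [ 449.2 -152.3   96.2] jaw 61.8 xaxis [-3.5e-03  4.0e-04 -1.0e+00] F [-0.9 -0.  -0.3] open 0.0523 j6 56.7
  linear units [ 0.17  0.02 -1.1 ]
  rot units [-0.   -0.04  0.08]
green [553.9 129.1] n 6474 c 444.8 -310.8 size 88.9 26.0 ang 2.6 zmed 0.0232
green [ 10.7 190.8] n 427 c 568.7 4.7 size 24.8 11.6 ang -39.7 zmed 0.0224
green [312.5 228.5] n 3226 c 460.8 -151.3 size 58.8 22.6 ang -27.9 zmed 0.0234
blue [301.9   8.8] n 736 c 576.6 -208.3 size 29.4 13.8 ang 61.9 zmed 0.0086
blue [ 25.8 192.5] n 3074 c 576.2 15.1 size 56.0 51.3 ang -75.1 zmed 0.0045
red [ 75.1 268.1] n 1062 c 511.7 3.6 size 27.4 23.9 ang 87.0 zmed 0.0232
```

View pics/w11.png

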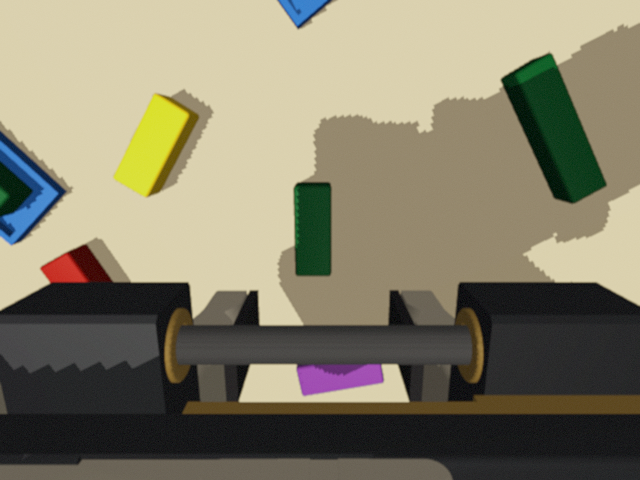

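Wrist view: short green at (312,228), about 59 mm long, between the yellow bar (155,145) and the purple one (340,377). Only the green one fits the description. Target (460.5,-151).

```bash

python3 -m crank '[{"linear":[0.17,0.02,-0.3],"rot":[0,-0.04,0.08],"hand":0.6},{"linear":[0,0,-0.5],"rot":[0,0,0],"hand":0.6},{"linear":[0,0,-0.5],"rot":[0,0,0],"hand":0.6},{"linear":[0,0,0],"rot":[0,0,0],"hand":0.6},{"linear":[0,0,0],"rot":[0,0,0],"hand":0.6}]'; python3 -c "
from h import *
state((460.5,-151,-19),62.2)"
```

```text
clock: 13.9
tool_pos: [0.4631, -0.1488, 0.0172]
orientation: [-152.1, 89.9, 0.5]
force: [-0.0, 0.5, 1.3]
opening: 0.0525
t 13.90 tcp [ 463.1 -148.8   17.2] jaw 62.6 xaxis [ 0.002  0.    -1.   ] F [-0.   0.5  1.3] open 0.0525 j6 57.1
  linear units [-0.04 -0.04 -0.6 ]
  rot units [-0.    0.02 -0.08]
```

```bash

python3 -m crank '[{"linear":[-0.05,-0.05,-0.2],"rot":[0,0.02,-0.08],"hand":0.6},{"linear":[0,0,-0.2],"rot":[0,0,0],"hand":0.6},{"linear":[0,0,-0.15],"rot":[0,0,0],"hand":0.6},{"linear":[0,0,0],"rot":[0,0,0],"hand":0.6},{"linear":[0,0,0],"rot":[0,0,0],"hand":0.6}]'; python3 -c "
from h import *
wrist('w12',(460.5,-151,-19),62.2)"
```

```text
clock: 14.52
tool_pos: [0.4615, -0.1519, -0.016]
orientation: [-150.4, 89.8, 1.8]
force: [0.6, 0.0, -0.2]
opening: 0.0528
t 14.53 tcp [ 461.5 -151.9  -16. ] jaw 62.2 xaxis [ 3.7e-03  1.0e-04 -1.0e+00] F [ 0.6  0.  -0.2] open 0.0528 j6 57.1
  linear units [-0.02  0.01 -0.05]
  rot units [-0.    0.04  0.  ]
green [321.3 281.3] n 4724 c 474.4 -158.7 size 31.0 23.0 ang -27.7 zmed 0.0233
green [321.  377.4] n 1467 c 440.2 -140.5 size 22.5 11.3 ang 62.3 zmed 0.0234
```

View pics/w12.png

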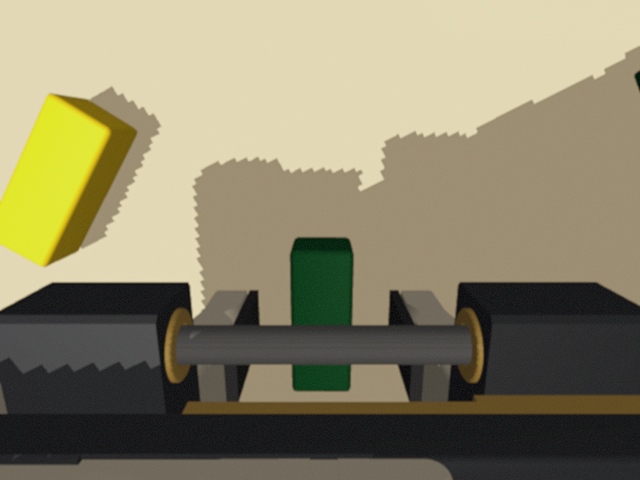

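The short bar's centre is x=461.6, in line with the TCP. I'll go 3 mm lower and close.

```bash

python3 -m crank '[{"linear":[0,0,-0.06],"rot":[0,0.04,0],"hand":0.6},{"linear":[0,0,0],"rot":[0,0,0],"hand":0},{"linear":[0,0,0],"rot":[0,0,0],"hand":0},{"linear":[0,0,0],"rot":[0,0,0],"hand":0},{"linear":[0,0,0],"rot":[0,0,0],"hand":0},{"linear":[0,0,0],"rot":[0,0,0],"hand":0},{"linear":[0,0,0],"rot":[0,0,0],"hand":0}]'; python3 -c "
from h import *
state((460.5,-151,-19),62.2)"
```

```text
clock: 15.45
tool_pos: [0.462, -0.1518, -0.0192]
orientation: [-141.3, 89.9, 10.9]
force: [-0.3, 0.3, -0.6]
opening: 0.0236
t 15.45 tcp [ 462.  -151.8  -19.2] jaw 62.2 xaxis [ 1.4e-03  3.0e-04 -1.0e+00] F [-0.3  0.3 -0.6] open 0.0236 j6 57.2
  linear units [-0.03  0.01  0.  ]
  rot units [-0.    0.02  0.  ]
```

Gripped. Lift, then over to the short tray at (628.7,228), jaw 90.4°.

```bash

python3 -m crank '[{"linear":[0,0,0.2],"rot":[0,0,0],"hand":0},{"linear":[0,0,0.4],"rot":[0,0,0],"hand":0},{"linear":[0,0,0.5],"rot":[0,0,0],"hand":0},{"linear":[0,0,0.3],"rot":[0,0,0],"hand":0},{"linear":[0,0,0],"rot":[0,0,0],"hand":0}]'; python3 -c "
from h import *
wrist('w13',(628.7,228,60),90.4)"
```

```text
clock: 16.08
tool_pos: [0.4619, -0.1519, 0.0702]
orientation: [-153.2, 89.9, -1.0]
force: [-0.6, -0.3, -1.3]
opening: 0.024
t 16.07 tcp [ 461.9 -151.9   70.2] jaw 62.2 xaxis [ 0.0024 -0.     -1.    ] F [-0.6 -0.3 -1.3] open 0.0240 j6 57.2
  linear units [ 2.78  6.33 -0.17]
  rot units [-0.01  0.03  5.64]
green [586.7 150.7] n 7739 c 445.1 -310.5 size 89.2 26.5 ang 2.8 zmed 0.0232
blue [315.   12.6] n 1474 c 577.8 -210.6 size 39.0 18.5 ang 62.3 zmed 0.0078
blue [ 19.4 215.7] n 2580 c 562.2 -0.8 size 64.1 31.5 ang -39.0 zmed 0.0047
red [ 60.8 299.1] n 1585 c 510.4 2.9 size 28.0 26.2 ang -90.0 zmed 0.0233
```

View pics/w13.png

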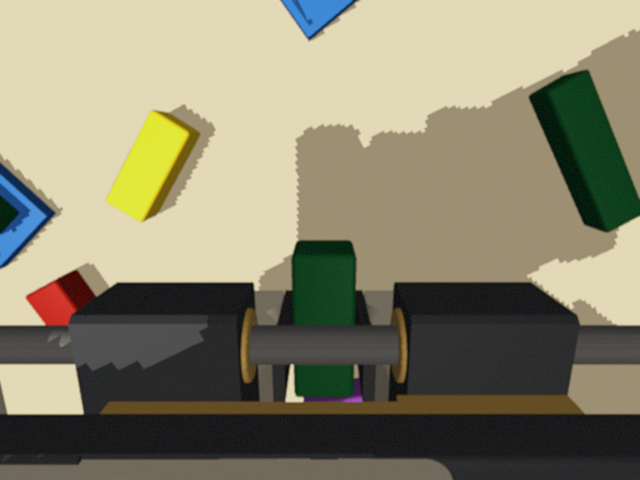

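The short bar is held level. Moving on.

```bash

python3 -m crank '[{"linear":[0.2,0.3,0],"rot":[0,0,0.3],"hand":0},{"linear":[0.3,0.7,0],"rot":[0,0,0.6],"hand":0},{"linear":[0.3,0.7,0],"rot":[0,0,0.6],"hand":0},{"linear":[0.3,0.7,0],"rot":[0,0,0.6],"hand":0},{"linear":[0.3,0.7,0],"rot":[0,0,0.6],"hand":0},{"linear":[0.3,0.7,0],"rot":[0,0,0.6],"hand":0},{"linear":[0.3,0.7,0],"rot":[0,0,0.6],"hand":0},{"linear":[0.3,0.7,0],"rot":[0,0,0.6],"hand":0},{"linear":[0.3,0.7,0],"rot":[0,0,0.6],"hand":0},{"linear":[0.15,0.3,0],"rot":[0,0,0.4],"hand":0},{"linear":[0,0,0],"rot":[0,0,0],"hand":0},{"linear":[0,0,0],"rot":[0,0,0],"hand":0}]'; python3 -c "
from h import *
wrist('w14',(628.7,228,60),90.4)"
```

```text
clock: 17.62
tool_pos: [0.6259, 0.24, 0.0568]
orientation: [36.0, 89.1, -142.9]
force: [1.1, 0.1, -0.4]
opening: 0.0242
t 17.62 tcp [625.9 240.   56.8] jaw 91.1 xaxis [-0.0128 -0.0097 -0.9999] F [ 1.1  0.1 -0.4] open 0.0242 j6 53.5
  linear units [ 0.05 -0.2   0.05]
  rot units [ 0.11 -0.15 -0.14]
blue [629.8 229.6] n 3364 c 637.2 60.0 size 110.3 12.1 ang 12.9 zmed 0.0072
blue [343.9 217.8] n 7098 c 638.4 230.7 size 69.3 51.4 ang 0.3 zmed 0.0027
```

View pics/w14.png

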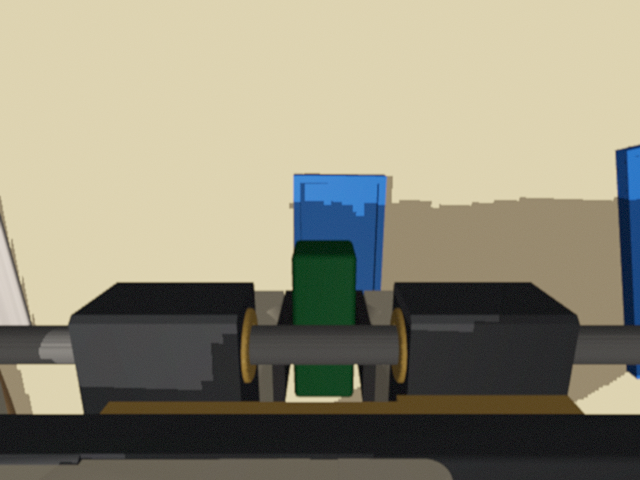

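The wrist view gives a tray centre of about (629,230) with full width seen; the top view gave (628.6,229.4). Aligning.

```bash

python3 -m crank '[{"linear":[0.05,-0.17,0],"rot":[0.11,-0.15,-0.14],"hand":0},{"linear":[0,0,0],"rot":[0,0,0],"hand":0},{"linear":[0,0,-0.3],"rot":[0,0,0],"hand":0},{"linear":[0,0,-0.3],"rot":[0,0,0],"hand":0},{"linear":[0,0,0],"rot":[0,0,0],"hand":0},{"linear":[0,0,0],"rot":[0,0,0],"hand":0}]'; python3 -c "
from h import *
state((629,230,-16),90.4)"
```

```text
clock: 18.42
tool_pos: [0.6282, 0.2258, 0.0183]
orientation: [-134.2, 90.0, 45.9]
force: [0.5, -0.6, 0.2]
opening: 0.0237
t 18.43 tcp [628.2 225.8  18.3] jaw 90.1 xaxis [ 4.e-04  4.e-04 -1.e+00] F [ 0.5 -0.6  0.2] open 0.0237 j6 53.7
  linear units [ 0.01  0.07 -0.57]
  rot units [-0.    0.    0.05]
```

```bash

python3 -m crank '[{"linear":[0.01,0.07,-0.2],"rot":[0,0,0.05],"hand":0},{"linear":[0,0,-0.2],"rot":[0,0,0],"hand":0},{"linear":[0,0,-0.05],"rot":[0,0,0],"hand":0},{"linear":[0,0,0],"rot":[0,0,0],"hand":0},{"linear":[0,0,0],"rot":[0,0,0],"hand":0}]'; python3 -c "
from h import *
wrist('w15',(629,230,-16),90.4)"
```

```text
clock: 19.05
tool_pos: [0.629, 0.2309, -0.0105]
orientation: [-145.1, 89.9, 35.3]
force: [0.3, -0.6, 0.2]
opening: 0.0236
t 19.05 tcp [629.  230.9 -10.5] jaw 90.5 xaxis [ 7.e-04  5.e-04 -1.e+00] F [ 0.3 -0.6  0.2] open 0.0236 j6 53.7
  linear units [ 0.   -0.01 -0.09]
  rot units [-0.01  0.01 -0.01]
green [323.5 283.4] n 5044 c 641.8 230.6 size 33.0 26.2 ang 0.6 zmed 0.0319
green [323.5 379.9] n 1784 c 599.9 230.1 size 24.5 14.1 ang -89.4 zmed 0.0321
blue [322.4 235.6] n 8223 c 652.6 230.9 size 51.9 41.6 ang -89.5 zmed 0.0029
```

View pics/w15.png

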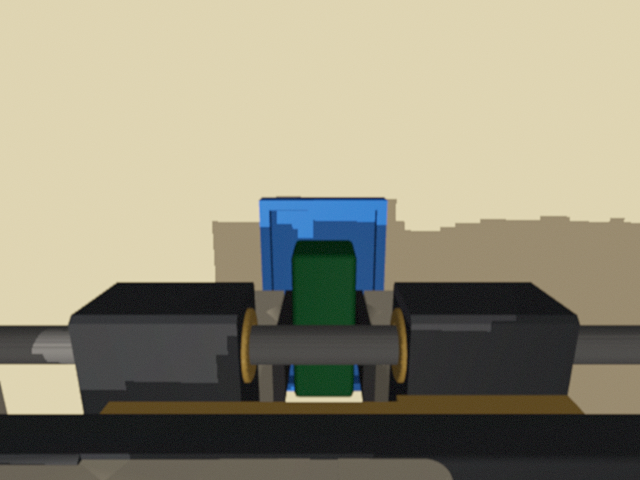

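Centred across and along the tray. Lowering 5 mm, then releasing.

```bash

python3 -m crank '[{"linear":[0,0,-0.05],"rot":[0,0,0],"hand":0},{"linear":[0,0,-0.03],"rot":[0,0,0],"hand":0},{"linear":[0,0,0],"rot":[0,0,0],"hand":0},{"linear":[0,0,0],"rot":[0,0,0],"hand":0}]'; python3 -c "
from h import *
state((629,230,-16),90.4)"
```

```text
clock: 19.6
tool_pos: [0.6294, 0.2311, -0.0147]
orientation: [-146.0, 89.9, 34.4]
force: [-0.5, -0.1, -0.1]
opening: 0.0238
t 19.60 tcp [629.4 231.1 -14.7] jaw 90.4 xaxis [ 0.0019  0.0013 -1.    ] F [-0.5 -0.1 -0.1] open 0.0238 j6 53.7
  linear units [-0.01 -0.02 -0.02]
  rot units [-0.01  0.02 -0.01]
```

```bash

python3 -m crank '[{"linear":[0,0,-0.04],"rot":[0,0,0],"hand":0},{"linear":[0,0,0],"rot":[0,0,0],"hand":0},{"linear":[0,0,0],"rot":[0,0,0],"hand":0}]'; python3 -m crank '[{"linear":[0,0,0],"rot":[0,0,0],"hand":0.5},{"linear":[0,0,0],"rot":[0,0,0],"hand":0.5},{"linear":[0,0,0],"rot":[0,0,0],"hand":0.5},{"linear":[0,0,0.1],"rot":[0,0,0],"hand":0.5},{"linear":[0,0,0.3],"rot":[0,0,0],"hand":0.5},{"linear":[0,0,0.6],"rot":[0,0,0],"hand":0.5},{"linear":[0,0,0.6],"rot":[0,0,0],"hand":0.5},{"linear":[0,0,0.5],"rot":[0,0,0],"hand":0.5}]';python3 -c "
from h import *
wrist('w16',(444,-312,110),92.7)
from plant import eyes
s=eyes.snapshot('top');u,v=np.meshgrid(range(485,535),range(175,220));u=u.ravel();v=v.ravel()
P=backproj(u,v,s['depth'],s['K'],s['camera_from_world']);k=(P[:,2]>.03)&(P[:,2]<.1);print('jar',P[k].min(0),P[k].max(0))"
```

```text
clock: 19.98
tool_pos: [0.6299, 0.2313, -0.016]
orientation: [-150.7, 89.8, 29.7]
force: [-0.3, 0.4, 0.4]
opening: 0.0239
clock: 20.98
tool_pos: [0.6286, 0.2302, 0.1152]
orientation: [153.3, 90.0, -26.3]
force: [0.8, 0.1, 0.2]
opening: 0.0439
t 20.98 tcp [628.6 230.2 115.2] jaw 90.5 xaxis [ 7.e-04 -3.e-04 -1.e+00] F [0.8 0.1 0.2] open 0.0439 j6 53.7
  linear units [-3.08 -9.04 -0.09]
  rot units [0.   0.01 0.44]
green [606.8 230.9] n 6047 c 625.3 31.6 size 120.7 29.2 ang 14.7 zmed 0.0261
green [321.9 238.4] n 2786 c 627.9 231.0 size 60.9 22.6 ang 1.1 zmed 0.0263
blue [583.9 200.1] n 5206 c 624.7 30.8 size 148.3 55.8 ang 15.2 zmed 0.0050
blue [322.4 226.1] n 5472 c 629.1 230.5 size 87.5 51.3 ang 0.6 zmed 0.0032
jar [ 0.55471564 -0.47950189  0.03025591] [ 0.61590674 -0.41901695  0.09104195]
```

View pics/w16.png

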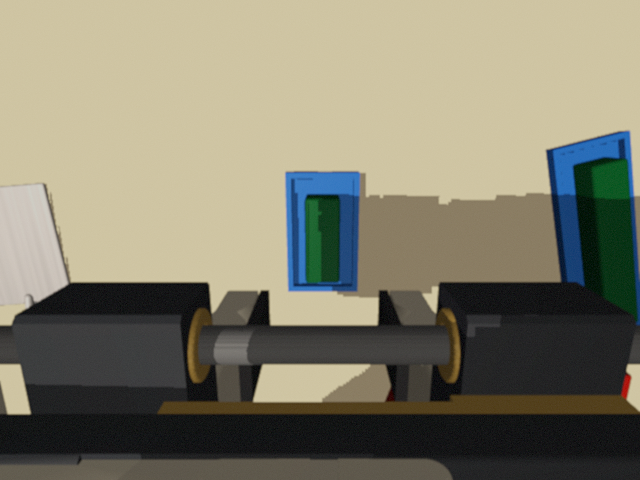

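The short bar sits centred in its tray at (322,238), top at about 26–27 mm. The jar is at about (585,-449), clear of the medium bar's grasp. Now the medium bar at (444.5,-311.5).

```bash

python3 -m crank '[{"linear":[-0.1,-0.4,0],"rot":[0,0,0],"hand":0.6},{"linear":[-0.28,-0.82,0],"rot":[0,0,0.05],"hand":0.6},{"linear":[-0.28,-0.82,0],"rot":[0,0,0.05],"hand":0.6},{"linear":[-0.28,-0.82,0],"rot":[0,0,0.05],"hand":0.6},{"linear":[-0.28,-0.82,0],"rot":[0,0,0.05],"hand":0.6},{"linear":[-0.28,-0.82,0],"rot":[0,0,0.05],"hand":0.6},{"linear":[-0.28,-0.82,0],"rot":[0,0,0.05],"hand":0.6},{"linear":[-0.28,-0.82,0],"rot":[0,0,0.05],"hand":0.6},{"linear":[-0.28,-0.82,0],"rot":[0,0,0.05],"hand":0.6},{"linear":[-0.28,-0.82,0],"rot":[0,0,0.05],"hand":0.6},{"linear":[-0.28,-0.82,0],"rot":[0,0,0],"hand":0.6},{"linear":[-0.2,-0.4,0],"rot":[0,0,0],"hand":0.6},{"linear":[0,0,0],"rot":[0,0,0],"hand":0.6},{"linear":[0,0,0],"rot":[0,0,0],"hand":0.6}]'; python3 -c "
from h import *
wrist('w17',(444.5,-311.5,30),92.7)"
```

```text
clock: 22.82
tool_pos: [0.4267, -0.3308, 0.1241]
orientation: [-165.6, 89.4, 17.1]
force: [0.9, 0.2, 0.3]
opening: 0.0525
t 22.82 tcp [ 426.7 -330.8  124.1] jaw 92.7 xaxis [ 0.0107  0.0033 -0.9999] F [0.9 0.2 0.3] open 0.0525 j6 110.2
  linear units [ 0.3   0.32 -1.57]
  rot units [-0.04  0.12  0.  ]
green [300.1 209.2] n 4070 c 443.9 -313.7 size 87.4 22.6 ang 2.5 zmed 0.0234
```

View pics/w17.png

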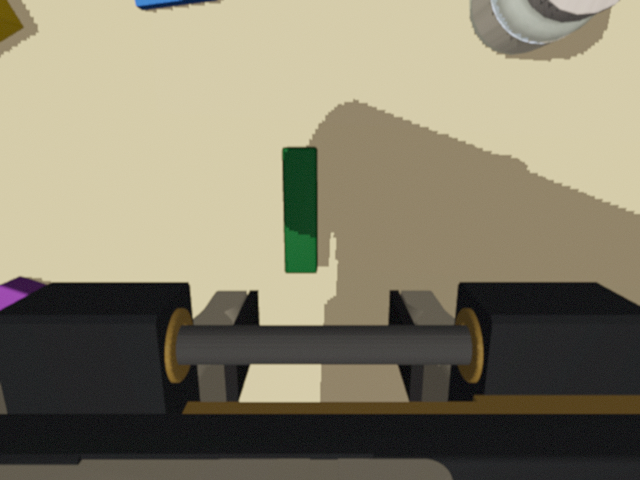

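Medium green is at (300,209), 87–89 mm long, with the jar at top right well clear. Aligning on (444,-313), then descending.

```bash

python3 -m crank '[{"linear":[0.29,0.3,0],"rot":[-0.04,0.12,0],"hand":0.6},{"linear":[0,0,-0.3],"rot":[0,0,0],"hand":0.6},{"linear":[0,0,-0.5],"rot":[0,0,0],"hand":0.6},{"linear":[0,0,-0.5],"rot":[0,0,0],"hand":0.6},{"linear":[0,0,0],"rot":[0,0,0],"hand":0.6},{"linear":[0,0,0],"rot":[0,0,0],"hand":0.6}]'; python3 -c "
from h import *
state((444,-313,-19),92.6)"
```

```text
clock: 23.62
tool_pos: [0.4483, -0.3074, 0.047]
orientation: [150.9, 89.8, -25.9]
force: [-0.1, -0.4, 0.1]
opening: 0.0523
t 23.62 tcp [ 448.3 -307.4   47. ] jaw 93.2 xaxis [ 0.0037 -0.0018 -1.    ] F [-0.1 -0.4  0.1] open 0.0523 j6 106.9
  linear units [-0.07 -0.09 -1.1 ]
  rot units [ 0.02  0.04 -0.13]
```

```bash

python3 -m crank '[{"linear":[-0.07,-0.09,-0.2],"rot":[0.02,0.04,-0.13],"hand":0.6},{"linear":[0,0,-0.3],"rot":[0,0,0],"hand":0.6},{"linear":[0,0,-0.3],"rot":[0,0,0],"hand":0.6},{"linear":[0,0,0],"rot":[0,0,0],"hand":0.6},{"linear":[0,0,0],"rot":[0,0,0],"hand":0.6}]'; python3 -c "
from h import *
wrist('w18',(444,-313,-19),92.6)"
```

```text
clock: 24.25
tool_pos: [0.4463, -0.3146, 0.001]
orientation: [159.6, 89.6, -17.9]
force: [0.6, 0.0, 0.6]
opening: 0.0525
t 24.25 tcp [ 446.3 -314.6    1. ] jaw 92.5 xaxis [ 0.0065 -0.0021 -1.    ] F [0.6 0.  0.6] open 0.0525 j6 107.1
  linear units [-0.04  0.03 -0.33]
  rot units [0.02 0.07 0.02]
green [319.4 260.8] n 6722 c 463.2 -312.6 size 52.7 22.9 ang 2.7 zmed 0.0233
green [320.  381.4] n 1718 c 409.0 -315.1 size 22.5 16.6 ang -87.5 zmed 0.0233
```

View pics/w18.png

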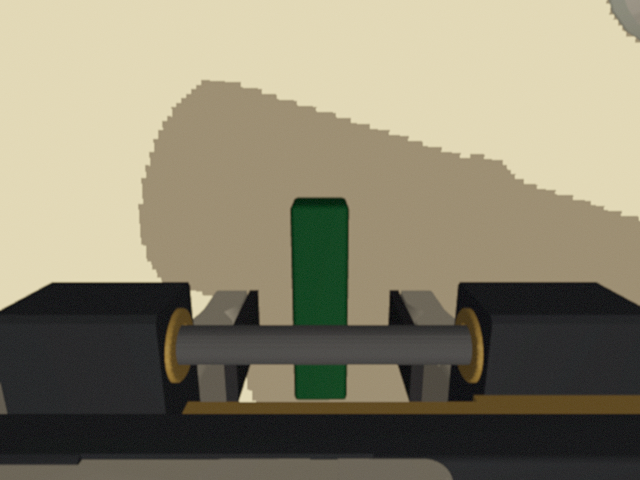

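Centred to about 1 mm (bar centre x=445.1). Descending the last 20 mm and closing.

```bash

python3 -m crank '[{"linear":[-0.02,0.02,-0.15],"rot":[0.02,0.07,0],"hand":0.6},{"linear":[0,0,-0.15],"rot":[0,0,0],"hand":0.6},{"linear":[0,0,0],"rot":[0,0,0],"hand":0.6},{"linear":[0,0,0],"rot":[0,0,0],"hand":0.6}]'; python3 -c "
from h import *
state((445,-313,-19),92.6)"
```

```text
clock: 24.8
tool_pos: [0.4456, -0.3135, -0.0172]
orientation: [155.3, 89.9, -22.2]
force: [-0.3, 0.5, 0.4]
opening: 0.0523
t 24.80 tcp [ 445.6 -313.5  -17.2] jaw 92.5 xaxis [ 1.7e-03 -7.0e-04 -1.0e+00] F [-0.3  0.5  0.4] open 0.0523 j6 107.0
  linear units [-0.01  0.01 -0.03]
  rot units [0.01 0.02 0.02]
```

```bash

python3 -m crank '[{"linear":[0,0,-0.03],"rot":[0,0,0],"hand":0.6},{"linear":[0,0,0],"rot":[0,0,0],"hand":0},{"linear":[0,0,0],"rot":[0,0,0],"hand":0},{"linear":[0,0,0],"rot":[0,0,0],"hand":0},{"linear":[0,0,0],"rot":[0,0,0],"hand":0},{"linear":[0,0,0],"rot":[0,0,0],"hand":0},{"linear":[0,0,0],"rot":[0,0,0],"hand":0}]'; python3 -c "
from h import *
state((445,-313,-19),92.6)"; python3 -m crank '[{"linear":[0,0,0.2],"rot":[0,0,0],"hand":0},{"linear":[0,0,0.4],"rot":[0,0,0],"hand":0},{"linear":[0,0,0.5],"rot":[0,0,0],"hand":0},{"linear":[0,0,0.3],"rot":[0,0,0],"hand":0},{"linear":[0,0,0],"rot":[0,0,0],"hand":0}]'; python3 -c "
from h import *
wrist('w19',(634.6,-218,60),99.5)"
```

```text
clock: 25.68
tool_pos: [0.4458, -0.3135, -0.0187]
orientation: [157.3, 89.9, -20.2]
force: [-1.3, -1.0, 0.5]
opening: 0.0238
t 25.68 tcp [ 445.8 -313.5  -18.7] jaw 92.5 xaxis [ 2.3e-03 -9.0e-04 -1.0e+00] F [-1.3 -1.   0.5] open 0.0238 j6 107.0
  linear units [-0.01  0.01 -0.  ]
  rot units [0.01 0.03 0.02]
clock: 26.3
tool_pos: [0.4458, -0.3136, 0.0707]
orientation: [152.8, 89.8, -24.6]
force: [0.3, 0.2, -1.3]
opening: 0.0234
t 26.30 tcp [ 445.8 -313.6   70.7] jaw 92.5 xaxis [ 0.0033 -0.0015 -1.    ] F [ 0.3  0.2 -1.3] open 0.0234 j6 107.0
  linear units [ 3.15  1.59 -0.18]
  rot units [0.01 0.04 1.4 ]
blue [165.    6.5] n 1279 c 577.0 -226.8 size 53.0 8.2 ang -87.4 zmed 0.0089
```

View pics/w19.png

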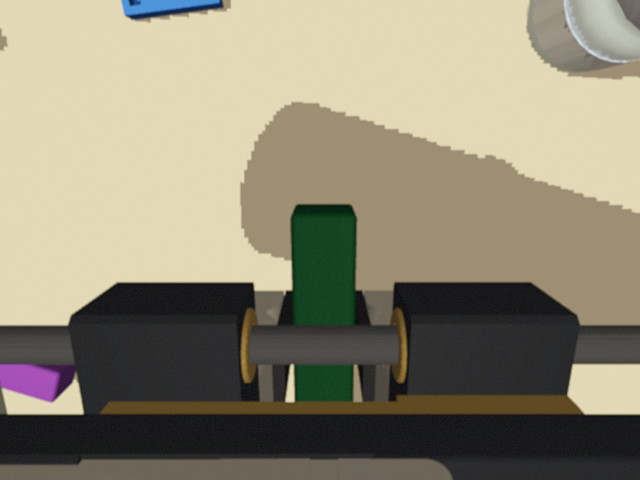

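The medium bar is held level. Moving to the medium tray at (634.6,-218), jaw 99.5°, with the body height clear of the jar.

```bash

python3 -m crank '[{"linear":[0.3,0.25,0],"rot":[0,0,0.2],"hand":0},{"linear":[0.5,0.3,0],"rot":[0,0,0.25],"hand":0},{"linear":[0.5,0.25,0],"rot":[0,0,0.25],"hand":0},{"linear":[0.5,0.25,0],"rot":[0,0,0.25],"hand":0},{"linear":[0.5,0.25,0],"rot":[0,0,0.25],"hand":0},{"linear":[0.4,0.15,0],"rot":[0,0,0.2],"hand":0},{"linear":[0.3,0.08,0],"rot":[0,0,0],"hand":0},{"linear":[0,0,0],"rot":[0,0,0],"hand":0},{"linear":[0,0,0],"rot":[0,0,0],"hand":0}]'; python3 -c "
from h import *
wrist('w20',(634.6,-218,50),99.5)"
```

```text
clock: 27.48
tool_pos: [0.6304, -0.2113, 0.0604]
orientation: [-15.1, 89.4, 175.0]
force: [-1.3, 0.9, -1.0]
opening: 0.0236
t 27.48 tcp [ 630.4 -211.3   60.4] jaw 100.0 xaxis [-1.060e-02  9.000e-04 -9.999e-01] F [-1.3  0.9 -1. ] open 0.0236 j6 101.8
  linear units [ 0.07 -0.11 -0.17]
  rot units [-0.01 -0.12 -0.11]
blue [343.7 194.7] n 7039 c 650.7 -214.8 size 85.6 51.4 ang 9.1 zmed 0.0028
```

View pics/w20.png

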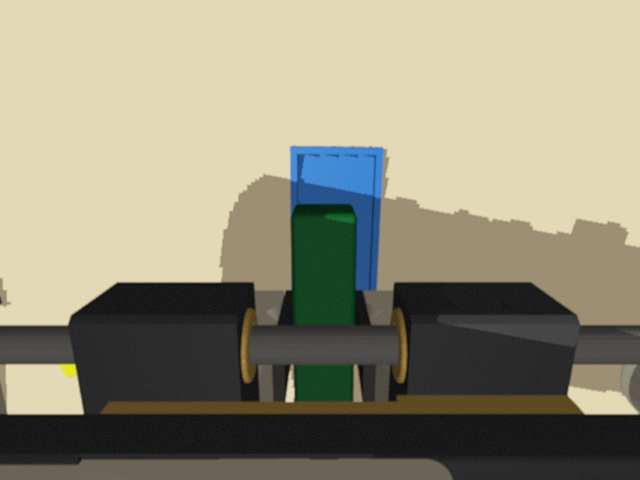

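The wrist view gives a tray centre of about (634.7,-217.4), agreeing with the top view. Aligning and descending.

```bash

python3 -m crank '[{"linear":[0.08,-0.1,0],"rot":[0,-0.12,-0.12],"hand":0},{"linear":[0,0,0],"rot":[0,0,0],"hand":0},{"linear":[0,0,-0.3],"rot":[0,0,0],"hand":0},{"linear":[0,0,-0.3],"rot":[0,0,0],"hand":0},{"linear":[0,0,0],"rot":[0,0,0],"hand":0},{"linear":[0,0,0],"rot":[0,0,0],"hand":0}]'; python3 -c "
from h import *
state((635.4,-217.5,-16),99.3)"
```

```text
clock: 28.28
tool_pos: [0.6335, -0.2186, 0.0213]
orientation: [-70.1, 89.9, 119.1]
force: [-0.2, -0.3, -0.0]
opening: 0.0235
t 28.27 tcp [ 633.5 -218.6   21.3] jaw 99.3 xaxis [-7.0e-04  1.3e-03 -1.0e+00] F [-0.2 -0.3 -0. ] open 0.0235 j6 101.8
  linear units [ 0.03  0.02 -0.62]
  rot units [-0.01 -0.01  0.  ]
```

```bash

python3 -m crank '[{"linear":[0.03,0.02,-0.2],"rot":[0,0,0],"hand":0},{"linear":[0,0,-0.2],"rot":[0,0,0],"hand":0},{"linear":[0,0,-0.1],"rot":[0,0,0],"hand":0},{"linear":[0,0,0],"rot":[0,0,0],"hand":0},{"linear":[0,0,0],"rot":[0,0,0],"hand":0}]'; python3 -c "
from h import *
wrist('w21',(635.4,-217.5,-16),99.3)"
```

```text
clock: 28.9
tool_pos: [0.6357, -0.2172, -0.0107]
orientation: [-83.4, 89.9, 105.9]
force: [-0.6, -0.3, 0.2]
opening: 0.0239
t 28.90 tcp [ 635.7 -217.2  -10.7] jaw 99.3 xaxis [-3.0e-04  1.2e-03 -1.0e+00] F [-0.6 -0.3  0.2] open 0.0239 j6 101.7
  linear units [-0.01 -0.   -0.09]
  rot units [-0.01 -0.   -0.  ]
green [323.4 265.2] n 7437 c 655.6 -214.4 size 47.5 25.9 ang 9.4 zmed 0.0312
green [323.4 382.5] n 2073 c 606.0 -222.6 size 23.9 16.5 ang -80.6 zmed 0.0314
blue [322.  214.8] n 10401 c 665.7 -212.3 size 55.2 51.9 ang 9.4 zmed 0.0030
```

View pics/w21.png

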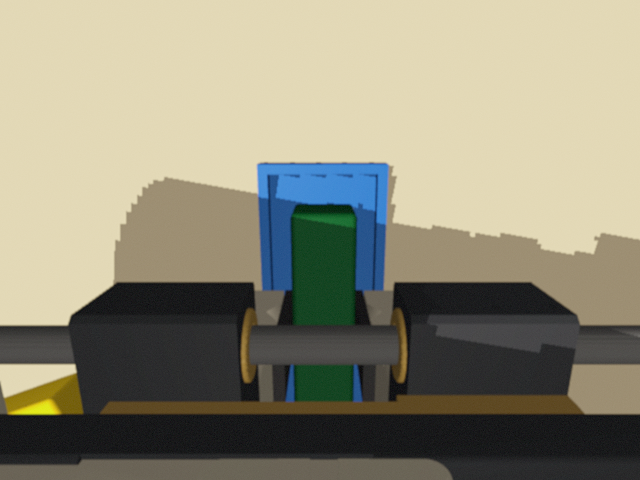

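Centred inside the rim, and the body clears the yellow bar in height. Lowering the last 5 mm.

```bash

python3 -m crank '[{"linear":[0,0,-0.05],"rot":[0,0,0],"hand":0},{"linear":[0,0,-0.03],"rot":[0,0,0],"hand":0},{"linear":[0,0,0],"rot":[0,0,0],"hand":0},{"linear":[0,0,0],"rot":[0,0,0],"hand":0}]'; python3 -c "
from h import *
state((635.4,-217.5,-16),99.3)"
```

```text
clock: 29.45
tool_pos: [0.6362, -0.2173, -0.0149]
orientation: [-145.4, 89.9, 43.9]
force: [-0.4, -0.4, 0.1]
opening: 0.0241
t 29.45 tcp [ 636.2 -217.3  -14.9] jaw 99.3 xaxis [ 0.0011  0.0011 -1.    ] F [-0.4 -0.4  0.1] open 0.0241 j6 101.7
  linear units [-0.01 -0.   -0.02]
  rot units [-0.01  0.01  0.  ]
```

```bash

python3 -m crank '[{"linear":[0,0,-0.03],"rot":[0,0,0],"hand":0},{"linear":[0,0,0],"rot":[0,0,0],"hand":0},{"linear":[0,0,0],"rot":[0,0,0],"hand":0}]'; python3 -m crank '[{"linear":[0,0,0],"rot":[0,0,0],"hand":0.5},{"linear":[0,0,0],"rot":[0,0,0],"hand":0.5},{"linear":[0,0,0],"rot":[0,0,0],"hand":0.5},{"linear":[0,0,0.1],"rot":[0,0,0],"hand":0.5},{"linear":[0,0,0.3],"rot":[0,0,0],"hand":0.5},{"linear":[0,0,0.6],"rot":[0,0,0],"hand":0.5},{"linear":[0,0,0.6],"rot":[0,0,0],"hand":0.5},{"linear":[0,0,0.5],"rot":[0,0,0],"hand":0.5},{"linear":[0,0,0],"rot":[0,0,0],"hand":0.5}]';python3 -c "
from h import *
wrist('w22')"
```

```text
clock: 29.82
tool_pos: [0.6366, -0.2173, -0.0154]
orientation: [-170.1, 89.9, 19.2]
force: [0.1, -0.5, -0.8]
opening: 0.0235
clock: 30.95
tool_pos: [0.6372, -0.2178, 0.1208]
orientation: [164.8, 89.7, -5.8]
force: [0.6, -0.1, 0.2]
opening: 0.0437
t 30.95 tcp [ 637.2 -217.8  120.8] jaw 99.4 xaxis [ 6.e-03 -6.e-04 -1.e+00] F [ 0.6 -0.1  0.2] open 0.0437 j6 101.7
  rot units [ 0.01  0.07 -0.  ]
green [322.3 238.2] n 4033 c 634.6 -218.0 size 89.5 22.8 ang 9.4 zmed 0.0264
green [  7.4 245.8] n 290 c 586.4 1.1 size 34.5 8.4 ang -1.7 zmed 0.0204
blue [ 18.9 222.8] n 3538 c 619.0 -1.9 size 135.5 35.8 ang -1.7 zmed 0.0048
blue [321.2 225.6] n 6585 c 634.9 -217.4 size 116.6 51.1 ang 9.3 zmed 0.0031
red [ 13.4 389.3] n 1031 c 479.3 -1.5 size 42.2 17.5 ang 9.1 zmed 0.0232
```

View pics/w22.png

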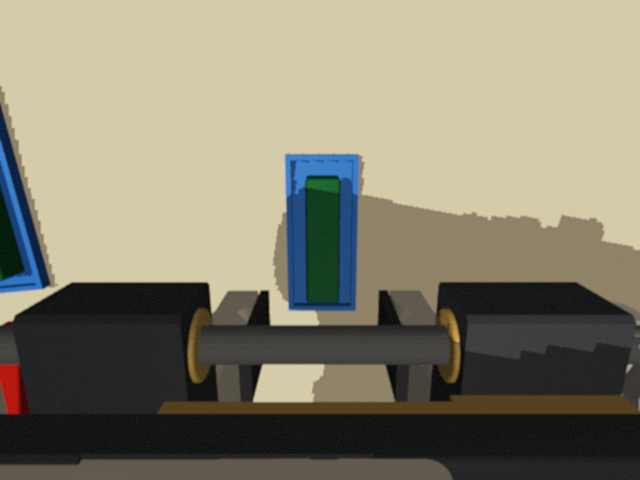

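The medium bar sits centred and flat in its tray at (322,238). I'll pull the arm back towards the base so the top view is clear for the final check.

```bash

python3 -m crank '[{"linear":[-0.4,0,0.4],"rot":[0,0,0],"hand":0.5},{"linear":[-0.5,0,0.4],"rot":[0,0,0],"hand":0.5},{"linear":[-0.5,0,0.4],"rot":[0,0,0],"hand":0.5},{"linear":[-0.5,0,0],"rot":[0,0,0],"hand":0.5},{"linear":[-0.5,0,0],"rot":[0,0,0],"hand":0.5},{"linear":[-0.3,0,0],"rot":[0,0,0],"hand":0.5},{"linear":[0,0,0],"rot":[0,0,0],"hand":0.5},{"linear":[0,0,0],"rot":[0,0,0],"hand":0.5}]';python3 - <<'E'
from h import *
state()
s=top('t23')
a=np.load("pics/top0.npz")["image"].astype(int);d=abs(s["image"].astype(int)-a).max(2)
for n,(x0,y0,x1,y1) in dict(jar=(485,175,535,220),spat=(120,165,165,262)).items(): print(n,(d[y0:y1,x0:x1]>40).sum())
E
```

```text
clock: 32.0
tool_pos: [0.4669, -0.2168, 0.1905]
orientation: [-45.1, 89.9, 144.3]
force: [0.9, 0.4, 1.0]
opening: 0.0435
t 32.00 tcp [ 466.9 -216.8  190.5] jaw 99.3 xaxis [-0.0018  0.0013 -1.    ] F [0.9 0.4 1. ] open 0.0435 j6 102.5
  rot units [-0.01 -0.02 -0.  ]
green [230.  185.6] n 216 c 626.5 228.8 size 58.5 22.3 ang 0.5 zmed 0.0272
green [ 23.9 397.6] n 245 c 123.0 714.5 size 295.3 93.4 ang 8.6 zmed 0.0179
green [616.2 405.8] n 200 c 106.9 -680.5 size 99.3 88.5 ang 76.9 zmed 0.0351
blue [407.2 162.1] n 113 c 683.9 -209.8 size 53.0 23.3 ang 89.3 zmed 0.0058
blue [232.2 186.4] n 443 c 628.6 229.4 size 87.4 47.9 ang 0.3 zmed 0.0048
red [253. 253.] n 345 c 458.5 172.2 size 88.5 23.3 ang -16.9 zmed 0.0242
jar 1896
spat 0
```

View pics/t23.png

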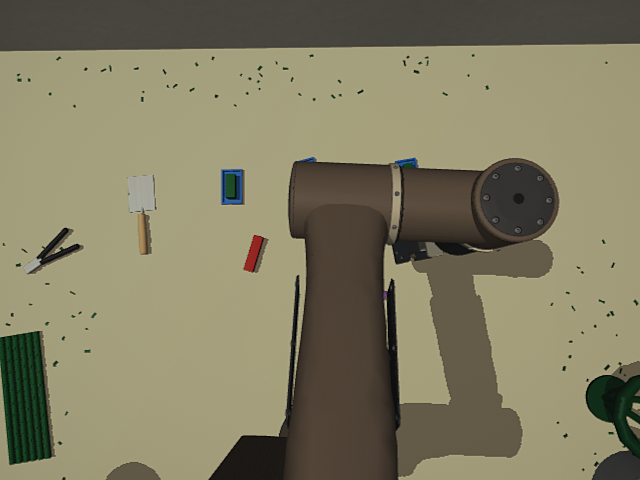

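The arm blocks the view. I'll swing back to near the start pose, high above everything.

```bash

python3 -m crank '[{"linear":[0,0.3,0.1],"rot":[0,0,0],"hand":0.5},{"linear":[0,0.7,0.05],"rot":[0,0,0],"hand":0.5},{"linear":[0,0.7,0.05],"rot":[0,0,0],"hand":0.5},{"linear":[0,0.7,0],"rot":[0,0,0],"hand":0.5},{"linear":[0,0.7,0],"rot":[0,0,0],"hand":0.5},{"linear":[0,0.7,0],"rot":[0,0,0],"hand":0.5},{"linear":[0,0.7,0],"rot":[0,0,0],"hand":0.5},{"linear":[-0.1,0.7,0],"rot":[0,0,0],"hand":0.5},{"linear":[-0.1,0.7,0],"rot":[0,0,0],"hand":0.5},{"linear":[-0.2,0.7,0],"rot":[0,0,0],"hand":0.5},{"linear":[-0.2,0.7,0],"rot":[0,0,0],"hand":0.5},{"linear":[-0.2,0.7,0],"rot":[0,0,0],"hand":0.5},{"linear":[-0.2,0.7,0],"rot":[0,0,0],"hand":0.5},{"linear":[-0.3,0.7,0],"rot":[0,0,0],"hand":0.5},{"linear":[-0.3,0.7,0],"rot":[0,0,0],"hand":0.5},{"linear":[-0.3,0.7,0],"rot":[0,0,0],"hand":0.5},{"linear":[-0.3,0.7,0],"rot":[0,0,0],"hand":0.5},{"linear":[-0.3,0.7,0],"rot":[0,0,0],"hand":0.5},{"linear":[-0.2,0.5,0],"rot":[0,0,0],"hand":0.5},{"linear":[0,0,0],"rot":[0,0,0],"hand":0.5}]';python3 - <<'E'
from h import *
state()
s=top('t24')
a=np.load("pics/top0.npz")["image"].astype(int);d=abs(s["image"].astype(int)-a).max(2)
for n,(x0,y0,x1,y1) in dict(jar=(485,175,535,220),spat=(120,165,165,262)).items(): print(n,(d[y0:y1,x0:x1]>40).sum())
E
```

```text
clock: 34.55
tool_pos: [0.3047, 0.5804, 0.1925]
orientation: [41.0, 89.2, -129.5]
force: [0.3, -0.2, -0.7]
opening: 0.044
t 34.55 tcp [304.7 580.4 192.5] jaw 99.5 xaxis [-0.0084 -0.0102 -0.9999] F [ 0.3 -0.2 -0.7] open 0.0440 j6 20.5
  rot units [ 0.12 -0.1   0.  ]
green [311.6 185.8] n 433 c 623.7 27.9 size 119.4 22.9 ang 14.8 zmed 0.0270
green [410.4 180.9] n 351 c 633.5 -217.9 size 89.0 25.3 ang 9.9 zmed 0.0268
green [230.  185.6] n 217 c 625.3 230.0 size 60.9 19.9 ang 0.4 zmed 0.0269
green [ 24.3 402.7] n 215 c 111.5 712.4 size 271.5 94.5 ang 8.6 zmed 0.0177
green [616.5 406.4] n 120 c 103.5 -680.8 size 95.5 91.7 ang 74.2 zmed 0.0325
blue [311.5 187.8] n 715 c 623.9 28.5 size 147.7 51.0 ang 15.0 zmed 0.0050
blue [408.6 182. ] n 572 c 634.6 -218.0 size 117.5 52.6 ang 9.5 zmed 0.0054
blue [232.2 186.4] n 440 c 628.6 229.4 size 87.4 47.9 ang 0.3 zmed 0.0051
red [321.  243.6] n 322 c 479.5 6.0 size 86.1 19.7 ang -0.7 zmed 0.0242
red [253. 253.] n 340 c 458.5 172.3 size 88.5 23.0 ang -16.8 zmed 0.0243
jar 0
spat 0
```

View pics/t24.png

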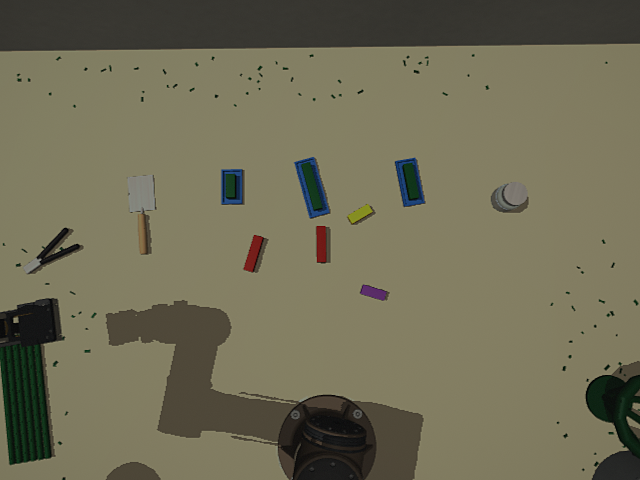

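The top view shows each green bar inside its own tray at (231,186), (312,186) and (410,181). All bar tops are at 27 mm and centres are within about 3 mm of the trays. The red bars, jar and spatula have not moved. Handing in.

```bash
python3 -c "
from plant import ticket
print(ticket.close_job())"
```

```text
the job is handed in; nothing more can be done
None
```

All three green bars are in their own trays, and I handed the job in at about 35 s of the 109 s allowed.

- **Placement:** In the final top view each bar lies flat with its top at about 27 mm, as expected on the 3 mm tray floor. Centres are within about 1 mm (long and medium) and 3 mm (short) of the tray centres. The wrist views taken after each release agree. I lowered each bar onto the tray floor before opening the jaws.
- **Other objects:** The two red bars measured the same as at the start. The jar and spatula image regions showed no change, and the arm ended up clear of everything.
- **What disagreed:** The stated tool length was wrong. The fingertips end about 28 mm short of the reported TCP, so my first grasp closed on air above the long bar without moving it. I measured the offset with the wrist depth and scene cameras and used it for the rest of the job.

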